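# Hang blood tubes plumb for a sedimentation test

## Robot

A 6-joint arm with a two-finger parallel gripper is mounted at the origin on a cart in front of the work surface, level with it; the furniture and walls round the work are solid. World frame = base frame: x ahead of the robot, y to its left, z up, the work surface at z = 0. Lengths are in m, angles in rad, forces in N, time in s.
With the tool pointing down it reaches from about 0.3 to 0.775 m from the base axis. Payload 14.6 kg.
Tool frame: the origin (TCP) lies where the fingers leave the gripper's body, on its centre line; the fingertips stand 73 mm ahead of it and the grasp point (between the pads) lies 54 mm ahead of it; x points along the fingers, y is the direction in which the jaws open and shut, and the axes are right-handed (so a half turn about x gives the same grasp; the last joint's range is limited). The gripper opens to 85 mm and grips with 20 to 120 N. Pads are 22 mm wide; open, the fingers measure 114 mm over their backs; the gripper's body (76 mm by 85 mm) begins 54 mm behind the grasp point. The pads swing forward as they close: fully open they stand 13 mm farther back than shut.
Start: joints at [1.242, 0.3, 1.521, -0, 1.321, -0.067], TCP at [0.142, 0.531, 0.304] pointing down, gripper open.
Joint ranges: [-3.03, 3.03], [-0.79, 2.21], [0.23, 2.52], [-1.04, 4.18], [0, 3.07], [-2.55, 2.55]. Speed limits (rad/s): [2.22, 2.22, 2.57, 3.14, 3.14, 3.14].

## Interface

Orientations are given as a rotation vector (axis times angle).
In Python, from bench import env gives the robot as it stands.
- The arm moves only by the tool apply_moves, never from a script. Its argument "deltas" is a list of rows, each an object with "delta_pos": the shift along the tool's x, y, z in m, a list of three; "twist": the turn, a rotation vector about the tool's x, y, z in degrees, a list of three; "jaw": the finger opening in m, from 0 to 0.0854. In form: [{"delta_pos": [dx, dy, dz], "twist": [wx, wy, wz], "jaw": jaw}, ...]. A call has 1 to 10 rows; each row is the pose to reach, as a shift and turn from the pose commanded when the call began, along the tool's axes at that moment; what a row does not reach only later rows make up. A row lasts 1/8 s, in which the tool goes at most 62.5 mm and 10.7 degrees, less where a joint would pass 70% of its speed; a pose out of reach is approached as far as the arm can. A call with a gripper value outside its range is refused whole. The fingers move at their own pace and stop on an object; "newtons" is the grip in N (left out, the last holds). Time passes only in rows, so rows that repeat a pose let the fingers close. It gives the time, the measured TCP pose, the force and the opening at its end, in the units of the state.
- env.read_state(): the state, without advancing time (a new reading comes with each control period).
- env.read_camera(name): name is "scene" or "top" or "wrist"; returns (picture, depth): 420x560x3 uint8, blue, green, red; 420x560 float32, m along the optical axis (not along the pixel's ray), 0 where there is no reading.
- env.camera_params(name): a dict with "camera_matrix" (3x3 intrinsics, pixels), "D" ([k1, k2, p1, p2, k3] as OpenCV has them; the pictures are not rectified), "rvec" (rotation vector, rad) and "tvec" (3), from world to camera coordinates, as OpenCV has them; the wrist camera has in their place "T_tool_cam" (4x4, takes a point from camera to tool coordinates, whose origin is the TCP and whose axes are the tool frame's). Camera axes: x right, y down, z forward; pixel columns grow to the right and rows downward; lengths in m; the calibration is good to about 2 mm. A picture is of the moment at which its call begins: read the wrist's pose just before it. camera_params takes no time and is no camera call.
- env.sign_off(): hands the job in, once; it reports no verdict.
The state is a dict: "time_s": time; "qpos": joint angles; "joint_velocities": joint speeds; "joint_efforts": joint torques, N m; "tool_pos": TCP position; "tool_rot": TCP orientation; "wrist_force": force on the tool from outside, world axes, zero at the start; "ft_torque": the same for the moment, N m; "grip_width": opening from 0.0 (shut) to 1.0 (fully open).
Only numpy, scipy, OpenCV 4.12 (cv2) and the standard library are available. Lean on these libraries where they do the work, as an engineer would, in place of code of your own. Each camera call takes 0.05 s, during which the arm holds its last target.

## Task

Set up the sedimentation test: push the hanger head fully home on the keyed shaft of the stand, and put every sample tube into the carrier while it stands on the bench, filling its seats without a gap from the end with the raised tab. Then hang the loaded carrier on the hanger's pin by whichever of its five holes lets it hang level, so that the tubes settle plumb. Keep the tubes upright all along, and leave the timer and the amber vial where they are.

Things in the scene. Friction and masses are not known exactly. Their poses are not given: they have to be found in the camera images.
- stand_shoulder (a point): fixed stand: grey foot 116 mm across, 18 mm column, round shoulder 48 mm across 105 mm above the bench; point: the shoulder's top centre, z up. A 16 mm square shaft rises 32 mm from it (its top 7 mm thinned to 12.5 mm as lead-in). One key on the shaft's -x side: a rib 5 mm wide, 4 mm proud, over the lowest 22 mm. A wire shelf hangs at z = 0.54 beyond x = 0.60.
- hanger_grip (a point): hanger head: loose steel block 40 x 40 x 42 mm, 0.45 kg, upright on the bench (4 mm below z = 0 here); point: its centre, z up. Blind square bore from below, 17.6 mm wide, 34 mm deep, with a 7 mm keyway on its -x side: it goes down on the stand's shaft one way only, x axis along the stand's x. Fully home its underside rests on the shoulder, this point 21 mm above that. Pin on its -x face.
- hanger_pin (a point): point on the axis of the hanger head's pin, mid-way where the carrier should hang: 60 mm from the block's centre along -x, 1 mm above it (same axes). White level pin, 5 mm in diameter, slippery, running along x; 20 mm from here towards -x it begins to rise, and ends at 32 mm from here, 3 mm higher.
- carrier_grip (a point): tube carrier: loose aluminium rack, 60 g, 40 mm wide (x), 204 mm long (y), 106 mm high, on the bench, symmetrical, own centre of weight at y = 0. Point: centre of the grey grip strip on top (10 mm thick in x, 77 mm long in y, 18 mm high), 97 mm above the underside; z up. Everything (strip, fin, seats) is in line at x = 0.
- carrier_hole (a point): the carrier's middle hole: where the pin's axis ends up when hung by it, 25 mm below carrier_grip (same axes). Five like holes in the 5 mm fin at y = -28, -14, 0, +14, +28 mm from here, axis along x, each 11 mm wide, from 12 mm below this point up to a peaked roof (peak 3.5 mm above) in which the pin nests. Centre of weight when loaded: about 35 mm lower.
- carrier_seat1 (a point): where the centre of a tube lies when it stands in the carrier's first seat, at the -y end that bears the raised tab (9 mm high), 84 mm from the middle; 42 mm above the carrier's underside (same axes). Each seat is a 14 x 14 mm opening in a plate whose top is 4 mm below this point; the floor under the tube's foot is 32 mm below this point.
- carrier_seat2 (a point): the same for seat 2 in filling order, at y = -56 mm of the carrier
- carrier_seat3 (a point): the same for seat 3 in filling order, at y = 56 mm of the carrier
- carrier_seat4 (a point): the same for seat 4 in filling order, at y = 84 mm of the carrier
- tube_0_mid (a point): capped sample tube, 64 mm tall, 20 g: body 11 mm, cap (the top 14 mm, to be gripped) 16 mm in diameter. Point: its centre, 32 mm above its foot; z along it. It starts upright in one of two fixed tube racks (50 x 118 mm, 45 mm high), foot 3 mm above the bench; tubes are 55 mm or more apart. None if absent.
- tube_1_mid (a point): capped sample tube, 64 mm tall, 20 g: body 11 mm, cap (the top 14 mm, to be gripped) 16 mm in diameter. Point: its centre, 32 mm above its foot; z along it. It starts upright in one of two fixed tube racks (50 x 118 mm, 45 mm high), foot 3 mm above the bench; tubes are 55 mm or more apart. None if absent.
- tube_2_mid (a point): capped sample tube, 64 mm tall, 20 g: body 11 mm, cap (the top 14 mm, to be gripped) 16 mm in diameter. Point: its centre, 32 mm above its foot; z along it. It starts upright in one of two fixed tube racks (50 x 118 mm, 45 mm high), foot 3 mm above the bench; tubes are 55 mm or more apart. None if absent.
- tube_3_mid (a point): capped sample tube, 64 mm tall, 20 g: body 11 mm, cap (the top 14 mm, to be gripped) 16 mm in diameter. Point: its centre, 32 mm above its foot; z along it. It starts upright in one of two fixed tube racks (50 x 118 mm, 45 mm high), foot 3 mm above the bench; tubes are 55 mm or more apart. None if absent.
- timer_mid (a point): white bench timer 56 x 70 x 20 mm lying on the bench, a bystander; its centre
- vial_mid (a point): small amber vial 23 mm across, 32 mm tall, standing on the bench, a bystander; its centre

How it is judged:
On the way, in this order (a step that is already met when the one before it is completed fails the run):
1. every sample tube stands in a seat of the carrier, no gap from the tab end, with the carrier standing on the bench ((distance between tube_0_mid and carrier_seat1 below 0.008 m or distance between tube_0_mid and carrier_seat2 below 0.008 m or distance between tube_0_mid and carrier_seat3 below 0.008 m or distance between tube_0_mid and carrier_seat4 below 0.008 m) and (distance between tube_1_mid and carrier_seat1 below 0.008 m or distance between tube_1_mid and carrier_seat2 below 0.008 m or distance between tube_1_mid and carrier_seat3 below 0.008 m or distance between tube_1_mid and carrier_seat4 below 0.008 m) and (distance between tube_2_mid and carrier_seat1 below 0.008 m or distance between tube_2_mid and carrier_seat2 below 0.008 m or distance between tube_2_mid and carrier_seat3 below 0.008 m or distance between tube_2_mid and carrier_seat4 below 0.008 m) and (distance between tube_3_mid and carrier_seat1 below 0.008 m or distance between tube_3_mid and carrier_seat2 below 0.008 m or distance between tube_3_mid and carrier_seat3 below 0.008 m or distance between tube_3_mid and carrier_seat4 below 0.008 m) and distance between any of tube_0_mid, tube_1_mid, tube_2_mid, tube_3_mid and carrier_seat1 below 0.008 m and distance between any of tube_0_mid, tube_1_mid, tube_2_mid, tube_3_mid and carrier_seat2 below 0.008 m and (distance between any of tube_0_mid, tube_1_mid, tube_2_mid, tube_3_mid and carrier_seat3 below 0.008 m or not (distance between any of tube_0_mid, tube_1_mid, tube_2_mid, tube_3_mid and carrier_seat4 below 0.008 m)) and height (world z) of carrier_grip below 0.104 m and angle between carrier_grip's own z axis and vertical below 0.05 rad), for 0.2 s.
2. the carrier, let go, hangs level on the pin of the seated hanger (horizontal distance between hanger_grip and stand_shoulder below 0.004 m and z of hanger_grip in the frame of stand_shoulder below 0.025 m and angle between the x axis of hanger_grip and the x axis of stand_shoulder, either way round below 0.2 rad and angle between hanger_grip's own z axis and vertical below 0.09 rad and x of carrier_grip in the frame of hanger_grip between -0.092 and -0.026 m and y of carrier_grip in the frame of hanger_grip between -0.042 and 0.042 m and z of carrier_grip in the frame of hanger_grip between 0.018 and 0.036 m and angle between carrier_grip's own z axis and vertical below 0.08 rad and contact force between the fingers and anything else below 0.2 N), for 0.3 s.
At the end, for the whole second after the job is handed in: The hanger sits fully home on the shaft (within 4 mm of the shoulder's height, x axes within 0.2 rad), the carrier hangs with its fin on the hanger's pin, level within 0.08 rad, and every tube stands in a seat of it, the seats filled without a gap from the tab end (horizontal distance between hanger_grip and stand_shoulder below 0.004 m and z of hanger_grip in the frame of stand_shoulder below 0.025 m and angle between the x axis of hanger_grip and the x axis of stand_shoulder, either way round below 0.2 rad and angle between hanger_grip's own z axis and vertical below 0.09 rad and x of carrier_grip in the frame of hanger_grip between -0.092 and -0.026 m and y of carrier_grip in the frame of hanger_grip between -0.042 and 0.042 m and z of carrier_grip in the frame of hanger_grip between 0.018 and 0.036 m and angle between carrier_grip's own z axis and vertical below 0.08 rad and (distance between tube_0_mid and carrier_seat1 below 0.008 m or distance between tube_0_mid and carrier_seat2 below 0.008 m or distance between tube_0_mid and carrier_seat3 below 0.008 m or distance between tube_0_mid and carrier_seat4 below 0.008 m) and (distance between tube_1_mid and carrier_seat1 below 0.008 m or distance between tube_1_mid and carrier_seat2 below 0.008 m or distance between tube_1_mid and carrier_seat3 below 0.008 m or distance between tube_1_mid and carrier_seat4 below 0.008 m) and (distance between tube_2_mid and carrier_seat1 below 0.008 m or distance between tube_2_mid and carrier_seat2 below 0.008 m or distance between tube_2_mid and carrier_seat3 below 0.008 m or distance between tube_2_mid and carrier_seat4 below 0.008 m) and (distance between tube_3_mid and carrier_seat1 below 0.008 m or distance between tube_3_mid and carrier_seat2 below 0.008 m or distance between tube_3_mid and carrier_seat3 below 0.008 m or distance between tube_3_mid and carrier_seat4 below 0.008 m) and distance between any of tube_0_mid, tube_1_mid, tube_2_mid, tube_3_mid and carrier_seat1 below 0.008 m and distance between any of tube_0_mid, tube_1_mid, tube_2_mid, tube_3_mid and carrier_seat2 below 0.008 m and (distance between any of tube_0_mid, tube_1_mid, tube_2_mid, tube_3_mid and carrier_seat3 below 0.008 m or not (distance between any of tube_0_mid, tube_1_mid, tube_2_mid, tube_3_mid and carrier_seat4 below 0.008 m))); the robot touches nothing.
It fails at once if a sample tube is tipped over (angle between any of tube_0_mid, tube_1_mid, tube_2_mid, tube_3_mid's own z axis and vertical above 1.2 rad).
It fails at once if the timer is pushed away (distance of timer_mid from where it was at the start of the episode above 0.03 m).
It fails at once if the amber vial is pushed away or knocked over (distance of vial_mid from where it was at the start of the episode above 0.03 m or angle between vial_mid's own z axis and vertical above 0.6 rad).
Of tube_0, tube_1, tube_2, tube_3 only 2 to 4 are there at a start; the rules pass over those that are not, and their reading is None.
At some moment in a run one of hanger, carrier may be knocked a few centimetres aside while the robot is not near it.
It also fails if it takes over 210 s, if anything falls off the work surface, if the arm or the gripper's body presses on something with over 40 N, if the wrist force passes 120 N, or if a joint passes its speed limit or range.

## Working session

There is one attempt and no reset: what is moved stays moved. The work goes in short steps, Python scripts to look and compute and a tool call to move; the robot and the scene stay as the last step left them, time stands still between calls to the robot, and variables do not carry over. Pictures are saved under pics/ and viewed, and the job is handed in when it is done.

Besides the shell and the picture viewer there is one more tool, called after "Emit:" by a JSON object that holds its "method" and its "body", one argument or row to a line. apply_moves: Moves the arm, as the interface text tells. Its arguments: {"type":"object","properties":{"deltas":{"type":"array"},"newtons":{"type":"number"}},"required":["deltas"]}

```bash
ls; mkdir -p pics; cat > h.py <<'E'
import numpy as np,cv2
from bench import env
from scipy.spatial.transform import Rotation as R
def snap(n,fn=None):
    s=env.read_state(); im,d=env.read_camera(n); p=env.camera_params(n)
    if fn: cv2.imwrite('pics/'+fn+'.png',im)
    K=np.array(p['camera_matrix']);D=np.array(p['D'],float)
    if 'T_tool_cam' in p:
        T=np.eye(4);T[:3,:3]=R.from_rotvec(s['tool_rot']).as_matrix();T[:3,3]=s['tool_pos']
        C=T@np.array(p['T_tool_cam'])
    else:
        M=np.eye(4);M[:3,:3]=R.from_rotvec(np.ravel(p['rvec'])).as_matrix();M[:3,3]=np.ravel(p['tvec']);C=np.linalg.inv(M)
    return im,d,K,D,C
def cloud(d,K,D,C):
    h,w=d.shape;u,v=np.meshgrid(np.arange(w),np.arange(h))
    n=cv2.undistortPoints(np.stack([u,v],-1).reshape(-1,1,2).astype(float),K,D).reshape(h,w,2)
    P=np.dstack([n*d[...,None],d]);X=P@C[:3,:3].T+C[:3,3];X[d==0]=np.nan
    return X
def ray(uv,z,K,D,C):
    n=cv2.undistortPoints(np.array(uv,float).reshape(-1,1,2),K,D).reshape(-1,2)
    r=np.c_[n,np.ones(len(n))]@C[:3,:3].T;o=C[:3,3]
    return o+r*((z-o[2])/r[:,2])[:,None]
E
python3 - <<'E'
from h import *
s=env.read_state();print(s)
for n in('scene','top','wrist'):
    im,d,K,D,C=snap(n,n+'0');print(n,C.round(3).tolist(),K[0,0])
    X=cloud(d,K,D,C);np.savez('/tmp/%s0.npz'%n,X=X,im=im)
E
```

```text
pics
{'time_s': 0.0, 'qpos': array([ 1.24240418e+00,  3.00451116e-01,  1.52166348e+00, -2.81161419e-05,
        1.32071720e+00, -6.65859371e-02]), 'joint_velocities': array([-1.51210530e-04,  4.79112540e-04,  3.34091899e-04,  7.14199377e-05,
        1.94261650e-04,  1.27294758e-04]), 'joint_efforts': array([ 2.09071404e-04, -5.43514323e+01, -3.61784577e+01, -6.47548131e-05,
        4.20017299e-03,  3.87839725e-05]), 'tool_pos': array([0.14229558, 0.53108678, 0.30329737]), 'tool_rot': array([ 0.20455587,  1.56122522, -0.20647743]), 'wrist_force': array([-0.1503893 ,  0.40604876, -0.17095654]), 'ft_torque': array([ 0.02184548, -0.01676455, -0.00383006]), 'grip_width': 0.9996999636702832}
scene [[0.472, -0.533, 0.703, -0.399], [-0.882, -0.286, 0.375, -0.501], [0.001, -0.797, -0.605, 0.859], [0.0, 0.0, 0.0, 1.0]] 471.8764173588242
top [[-0.006, -0.998, 0.061, 0.396], [-1.0, 0.005, -0.006, -0.018], [0.005, -0.061, -0.998, 1.415], [0.0, 0.0, 0.0, 1.0]] 394.8112308134379
wrist [[0.259, 0.915, 0.31, 0.063], [0.966, -0.246, -0.084, 0.552], [-0.0, 0.321, -0.947, 0.373], [0.0, 0.0, 0.0, 1.0]] 351.59048093118287
```

View pics/top0.png

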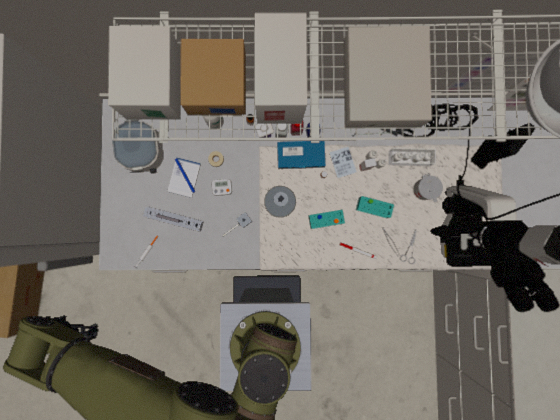

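View pics/scene0.png

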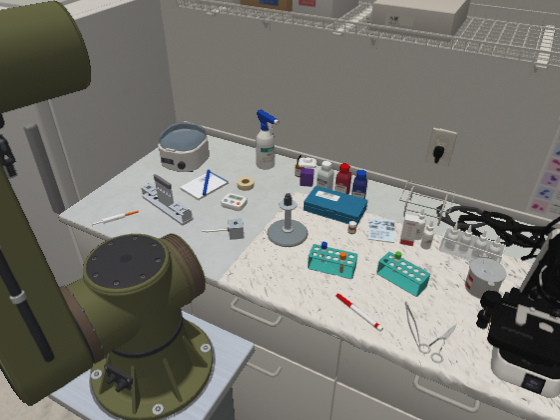

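View pics/wrist0.png

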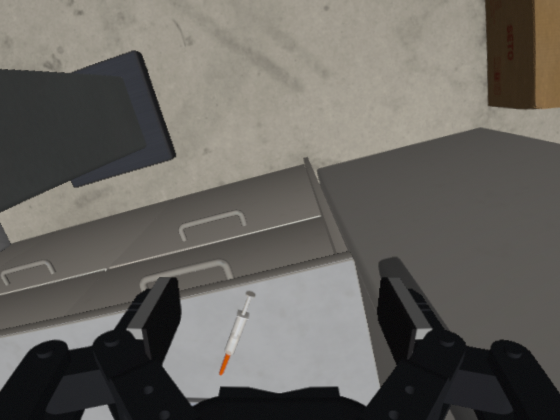

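```bash
python3 - <<'E'
import numpy as np,cv2
for n,(a,b,c,e) in {'top':(140,265,130,410),'scene':(160,300,130,440)}.items():
    im=np.load('/tmp/%s0.npz'%n)['im'][a:b,c:e]
    k=800/im.shape[1]
    cv2.imwrite('pics/%s0c.png'%n,cv2.resize(im,None,fx=k,fy=k,interpolation=cv2.INTER_CUBIC));print(k)
E
```

```text
2.857142857142857
2.5806451612903225
```

View pics/top0c.png

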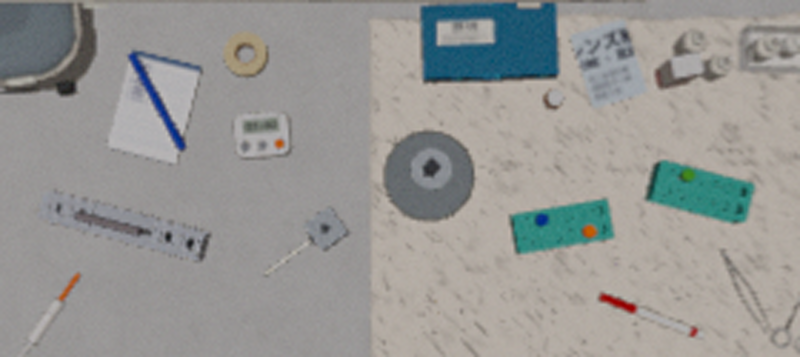

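View pics/scene0c.png

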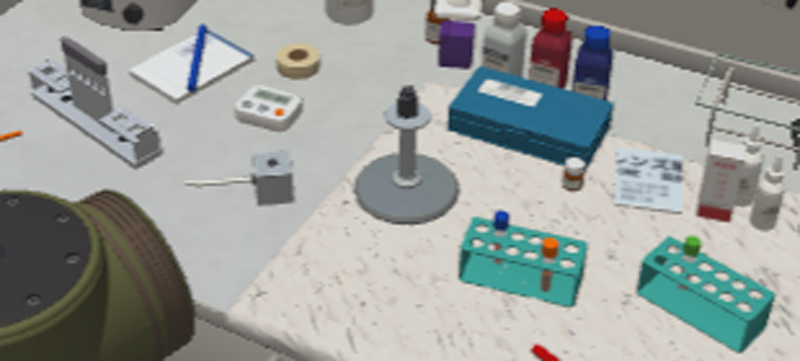

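```bash
python3 - <<'E'
import numpy as np,cv2
X=np.load('/tmp/top0.npz')['X']
k=800/280
for n,(u,v) in dict(stand=(430,168),hblock=(326,228),pinend=(266,274),carL=(44,205),carR=(205,245),carstripL=(80,214),carstripR=(150,235),timer=(262,135),vial=(554,98),blue=(541,220),orange=(589,231),green=(687,175),foot=(400,200)).items():
    c=int(round(u/k+130));r=int(round(v/k+140));print(n,c,r,X[r,c].round(4))
E
python3 -c "
import numpy as np
from bench import env
p=env.camera_params('wrist');print(np.array(p['T_tool_cam']).round(4),p['camera_matrix'],p['D'])"
```

```text
stand 280 199 [ 0.5079 -0.0531  0.1367]
hblock 244 220 [0.4436 0.0699 0.0443]
pinend 223 236 [ 0.3884  0.148  -0.0022]
carL 145 212 [0.4738 0.4152 0.0346]
carR 202 226 [4.245e-01 2.228e-01 1.000e-04]
carstripL 158 215 [0.4598 0.3512 0.1014]
carstripR 182 222 [0.439  0.2925 0.0078]
timer 222 187 [0.5631 0.1505 0.0103]
vial 324 174 [ 0.6053 -0.2122  0.029 ]
blue 319 217 [ 0.4516 -0.1878  0.0674]
orange 336 221 [ 0.4377 -0.2458  0.066 ]
green 370 201 [ 0.5056 -0.3633  0.066 ]
foot 270 210 [ 0.48   -0.0206  0.0078]
[[-6.000e-04 -3.208e-01  9.472e-01 -7.000e-02]
 [ 1.000e+00 -8.000e-04  3.000e-04 -1.000e-04]
 [ 7.000e-04  9.472e-01  3.208e-01 -8.210e-02]
 [ 0.000e+00  0.000e+00  0.000e+00  1.000e+00]] [[351.59048093   0.         278.76667581]
 [  0.         351.59048093 209.49421069]
 [  0.           0.           1.        ]] [-0.09281256  0.          0.          0.          0.        ]
```

```bash
cat >> h.py <<'E'
def down(yaw):
    # tool z (approach-forward) horizontal dir at yaw from world x; tool x down
    z=np.array([np.cos(yaw),np.sin(yaw),0]);x=np.array([0,0,-1.]);return np.c_[x,np.cross(z,x),z]
def go(p,yaw,yaw0=None):
    s=env.read_state();Rm=R.from_rotvec(s['tool_rot']).as_matrix();Rt=down(yaw)
    d=Rm.T@(np.array(p)-s['tool_pos']);w=R.from_matrix(Rm.T@Rt).as_rotvec(degrees=True)
    print('t',round(s['time_s'],2),'pos',s['tool_pos'].round(4),'delta',d.round(4),'twist',w.round(2),'rows',max(np.linalg.norm(d)/.0625,np.linalg.norm(w)/10.7).round(1))
E
python3 - <<'E'
from h import *
go([.40,.1,.35],0)
E
```

```text
t 0.15 pos [0.1423 0.5312 0.3034] delta [-0.0463 -0.3498  0.3605] twist [-1.5e+01 -1.0e-02  5.0e-02] rows 8.1
```

Emit:
{"method": "apply_moves", "body": {
  "deltas": [
    {"delta_pos": [-0.046,-0.35,0.36],"twist": [-15,0,0],"jaw": 0.085},
    {"delta_pos": [-0.046,-0.35,0.36],"twist": [-15,0,0],"jaw": 0.085},
    {"delta_pos": [-0.046,-0.35,0.36],"twist": [-15,0,0],"jaw": 0.085},
    {"delta_pos": [-0.046,-0.35,0.36],"twist": [-15,0,0],"jaw": 0.085},
    {"delta_pos": [-0.046,-0.35,0.36],"twist": [-15,0,0],"jaw": 0.085},
    {"delta_pos": [-0.046,-0.35,0.36],"twist": [-15,0,0],"jaw": 0.085},
    {"delta_pos": [-0.046,-0.35,0.36],"twist": [-15,0,0],"jaw": 0.085},
    {"delta_pos": [-0.046,-0.35,0.36],"twist": [-15,0,0],"jaw": 0.085},
    {"delta_pos": [-0.046,-0.35,0.36],"twist": [-15,0,0],"jaw": 0.085},
    {"delta_pos": [-0.046,-0.35,0.36],"twist": [-15,0,0],"jaw": 0.085}
  ]
}}

```text
time_s: 1.4
tool_pos: [0.3994, 0.1, 0.3496]
tool_rot: [0.001, 1.571, -0.001]
wrist_force: [-0.3, 0.9, -0.0]
grip_width: 0.997
```

```bash
python3 - <<'E'
from h import *
im,d,K,D,C=snap('wrist','w1');np.savez('/tmp/w1.npz',X=cloud(d,K,D,C),im=im)
go([.40,.1,.35],0)
E
```

```text
t 1.45 pos [0.3991 0.1006 0.3497] delta [-0.0003 -0.0006  0.0009] twist [ 0.02 -0.03 -0.01] rows 0.0
```

View pics/w1.png

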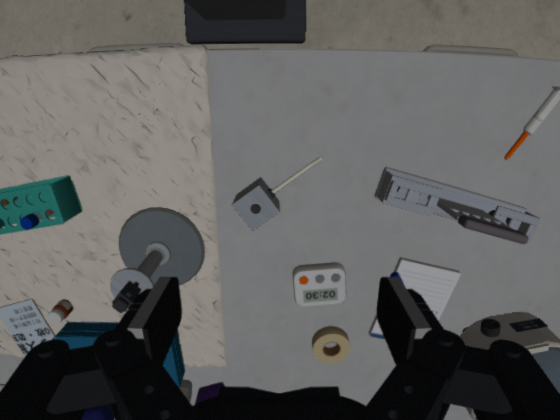

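```bash
python3 - <<'E'
from h import *
X=np.load('/tmp/w1.npz')['X']
m=(X[...,2]>.098)&(X[...,2]<.112)&(X[...,0]>.40)&(X[...,0]<.60)&(abs(X[...,1]+.04)<.06)
print(m.sum(),X[m].mean(0),X[m].min(0),X[m].max(0))
go([.485,-.052,.29],0)
E
```

```text
764 [ 0.50104416 -0.05505181  0.10514284] [ 0.48738987 -0.07820982  0.09996429] [ 0.52239787 -0.03208027  0.11191142]
t 1.45 pos [0.3991 0.1006 0.3497] delta [ 0.0596 -0.1527  0.0858] twist [ 0.02 -0.03 -0.01] rows 3.0
```

Emit:
{"method": "apply_moves", "body": {
  "deltas": [
    {"delta_pos": [0.0,-0.153,0.086],"twist": [0,0,0],"jaw": 0.085},
    {"delta_pos": [0.0,-0.153,0.086],"twist": [0,0,0],"jaw": 0.085},
    {"delta_pos": [0.0,-0.153,0.086],"twist": [0,0,0],"jaw": 0.085},
    {"delta_pos": [0.06,-0.153,0.086],"twist": [0,0,0],"jaw": 0.085},
    {"delta_pos": [0.06,-0.153,0.086],"twist": [0,0,0],"jaw": 0.085},
    {"delta_pos": [0.06,-0.153,0.086],"twist": [0,0,0],"jaw": 0.085}
  ]
}}

```text
time_s: 2.2
tool_pos: [0.4859, -0.0518, 0.2919]
tool_rot: [-0.002, 1.569, 0.001]
wrist_force: [-0.3, -0.2, 0.0]
grip_width: 0.995
```

```bash
python3 - <<'E'
from h import *
im,d,K,D,C=snap('wrist','w2');np.savez('/tmp/w2.npz',X=cloud(d,K,D,C),im=im)
go([.485,-.052,.29],0)
E
```

```text
t 2.25 pos [ 0.486  -0.052   0.2923] delta [ 0.0023 -0.     -0.001 ] twist [0.11 0.17 0.03] rows 0.0
```

View pics/w2.png

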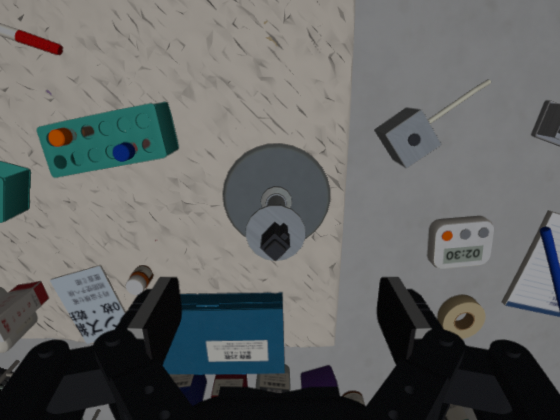

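```bash
python3 - <<'E'
import cv2,numpy as np
im=cv2.imread('pics/w2.png')
a=cv2.resize(im[195:275,225:325],None,fx=6,fy=6,interpolation=cv2.INTER_CUBIC);a=np.clip(a.astype(float)*2,0,255).astype('u1')
b=cv2.resize(im[90:190,25:190],None,fx=4,fy=4,interpolation=cv2.INTER_CUBIC)
cv2.imwrite('pics/w2a.png',a);cv2.imwrite('pics/w2b.png',b)
E
```

```text
(no output)
```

View pics/w2a.png

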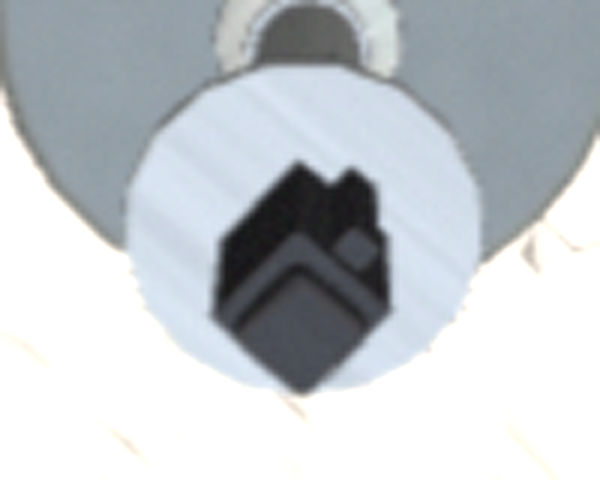

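View pics/w2b.png

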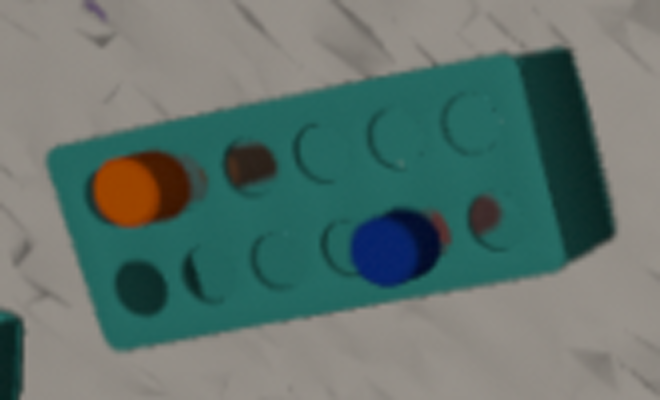

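```bash
python3 - <<'E'
from h import *
im,d,K,D,C=snap('wrist','w3')
g=im.astype(int);hsv=cv2.cvtColor(im,cv2.COLOR_BGR2HSV)
X=cloud(d,K,D,C)
m=(abs(X[...,2]-.105)<.004);m[:195]=0;m[275:]=0;m[:,:225]=0;m[:,325:]=0
m=m.astype('u1')
cs,_=cv2.findContours(m,cv2.RETR_EXTERNAL,cv2.CHAIN_APPROX_NONE);c=max(cs,key=cv2.contourArea)
h=cv2.convexHull(c)
P=ray(h.reshape(-1,2),.105,K,D,C)[:,:2]
(cx,cy),r=cv2.minEnclosingCircle(P.astype('f4'));print('shoulder',cx,cy,r)
def crop(uv):return np.array(uv,float)/6-[.4,.4]+[225,195]
P=ray(crop([(303,393),(238,318),(300,268),(362,318)]),.137,K,D,C)
print(P.round(4));c=P.mean(0)
for i in range(4):
    e=P[(i+1)%4]-P[i];print(np.linalg.norm(e),np.degrees(np.arctan2(e[1],e[0])))
print(c)
# lower square edges at z=.130: corners left (212,318) right(390,312) top(298,233)
P=ray(crop([(213,315),(300,233),(388,312)]),.130,K,D,C);print(P.round(4))
for i in range(2):
    e=P[i+1]-P[i];print(np.linalg.norm(e),np.degrees(np.arctan2(e[1],e[0])))
print((P[0]+P[2])/2)
# hanger
hm=(X[...,2]>.028)&(X[...,2]<.045)
hm[:, :360]=0;hm[:,460:]=0;hm[200:]=0
v,u=np.nonzero(hm);print(len(v),X[hm].mean(0))
c,(w,hh),a=cv2.minAreaRect(X[hm][:,:2].astype('f4'));print('hang',c,w,hh,a)
E
```

```text
shoulder 0.5108413696289062 -0.05518283322453499 0.024261420592665672
[[ 0.5188 -0.0548  0.137 ]
 [ 0.509  -0.0624  0.137 ]
 [ 0.5026 -0.0551  0.137 ]
 [ 0.509  -0.0479  0.137 ]]
0.012393257794201714 -142.19890616375383
0.009698967722456753 131.30024991641469
0.009656451386138049 48.645846429569566
0.01201900460019821 -35.26263606632402
[ 0.50983247 -0.05504867  0.137     ]
[[ 0.5119 -0.0657  0.13  ]
 [ 0.5011 -0.0552  0.13  ]
 [ 0.5114 -0.0446  0.13  ]]
0.015056589357600505 135.55844987006415
0.01479093054889563 45.74996977556709
[ 0.51166011 -0.05516458  0.13      ]
1954 [0.44397045 0.07122114 0.03748519]
hang (0.4445722997188568, 0.07285947352647781) 0.040713150054216385 0.0407218411564827 36.30780792236328
```

```bash
python3 - <<'E'
from h import *
s=env.read_state();print(s['qpos'].round(3))
y=-53.7
go([.4446,.0729,.20],np.radians(y))
X=np.load('/tmp/w2.npz')['X']
E
```

```text
[-0.182  0.172  1.706  0.     1.259 -1.754]
t 2.3 pos [ 0.486  -0.0521  0.2922] delta [ 0.092   0.1251 -0.0415] twist [53.79  0.19 -0.06] rows 5.0
```

Emit:
{"method": "apply_moves", "body": {
  "deltas": [
    {"delta_pos": [0.0,0.125,-0.041],"twist": [53.8,0,0],"jaw": 0.085},
    {"delta_pos": [0.0,0.125,-0.041],"twist": [53.8,0,0],"jaw": 0.085},
    {"delta_pos": [0.04,0.125,-0.041],"twist": [53.8,0,0],"jaw": 0.085},
    {"delta_pos": [0.092,0.125,-0.041],"twist": [53.8,0,0],"jaw": 0.085},
    {"delta_pos": [0.092,0.125,-0.041],"twist": [53.8,0,0],"jaw": 0.085},
    {"delta_pos": [0.092,0.125,-0.041],"twist": [53.8,0,0],"jaw": 0.085},
    {"delta_pos": [0.092,0.125,-0.041],"twist": [53.8,0,0],"jaw": 0.085}
  ]
}}

```text
time_s: 3.18
tool_pos: [0.4449, 0.0724, 0.1992]
tool_rot: [0.732, 1.442, -0.73]
wrist_force: [-0.2, 0.6, 0.3]
grip_width: 0.994
```

```bash
python3 - <<'E'
from h import *
im,d,K,D,C=snap('wrist','w4');X=cloud(d,K,D,C)
s=env.read_state();print(s['tool_pos'])
m=(abs(X[...,2]-.038)<.003)&(np.hypot(X[...,0]-.4446,X[...,1]-.0729)<.04)
c,(w,hh),a=cv2.minAreaRect(X[m][:,:2].astype('f4'));print(m.sum(),'hang',c,w,hh,a,X[m].mean(0))
cs,_=cv2.findContours(m.astype('u1'),cv2.RETR_EXTERNAL,cv2.CHAIN_APPROX_NONE);cc=max(cs,key=cv2.contourArea)
P=ray(cc.reshape(-1,2),.038,K,D,C)[:,:2];print(cv2.minAreaRect(P.astype('f4')))
E
```

```text
[0.44487967 0.07233909 0.19903769]
3099 hang (0.4445153772830963, 0.07306168973445892) 0.04011277109384537 0.04046563059091568 36.148681640625 [0.44394507 0.07375317 0.03782321]
((0.4441242516040802, 0.07352587580680847), (0.03978747874498367, 0.03985357657074928), 36.1697883605957)
```

View pics/w4.png

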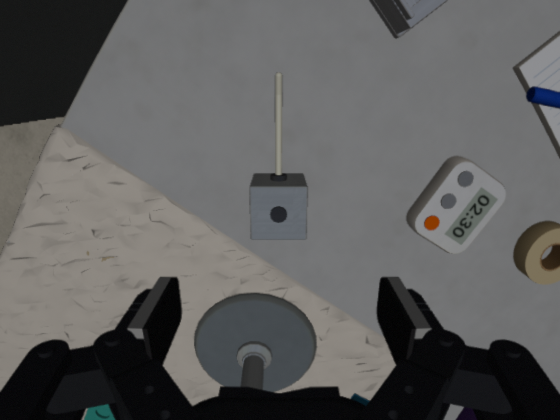

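```bash
python3 - <<'E'
from h import *
go([.4443,.0733,.080],np.radians(-53.8))
E
```

```text
t 3.23 pos [0.4449 0.0723 0.199 ] delta [ 1.19e-01 -1.00e-04 -1.20e-03] twist [ 0.11  0.06 -0.1 ] rows 1.9
```

Emit:
{"method": "apply_moves", "body": {
  "deltas": [
    {"delta_pos": [0.06,0,-0.001],"twist": [0,0,0],"jaw": 0.085},
    {"delta_pos": [0.119,0,-0.001],"twist": [0,0,0],"jaw": 0.085},
    {"delta_pos": [0.119,0,-0.001],"twist": [0,0,0],"jaw": 0.085},
    {"delta_pos": [0.119,0,-0.001],"twist": [0,0,0],"jaw": 0.03},
    {"delta_pos": [0.119,0,-0.001],"twist": [0,0,0],"jaw": 0.03},
    {"delta_pos": [0.119,0,-0.001],"twist": [0,0,0],"jaw": 0.03},
    {"delta_pos": [0.119,0,-0.001],"twist": [0,0,0],"jaw": 0.03},
    {"delta_pos": [0.119,0,-0.001],"twist": [0,0,0],"jaw": 0.03}
  ],
  "newtons": 60
}}

```text
time_s: 4.22
tool_pos: [0.4448, 0.0729, 0.0811]
tool_rot: [0.733, 1.441, -0.731]
wrist_force: [-4.4, -0.6, 17.2]
grip_width: 0.459
```

Emit:
{"method": "apply_moves", "body": {
  "deltas": [
    {"delta_pos": [-0.06,0,0],"twist": [0,0,0],"jaw": 0.03},
    {"delta_pos": [-0.12,0,0],"twist": [0,0,0],"jaw": 0.03},
    {"delta_pos": [-0.18,0,0],"twist": [0,0,0],"jaw": 0.03},
    {"delta_pos": [-0.18,0,0],"twist": [0,0,0],"jaw": 0.03}
  ]
}}

```text
time_s: 4.72
tool_pos: [0.4448, 0.0729, 0.2636]
tool_rot: [0.735, 1.436, -0.728]
wrist_force: [-0.1, 0.3, -6.6]
grip_width: 0.459
```

```bash
python3 - <<'E'
from h import *
im,d,K,D,C=snap('wrist','w5');s=env.read_state();print(s['wrist_force'],s['ft_torque'],s['grip_width'])
go([.511,-.055,.26],np.radians(-44.4))
E
```

```text
[-0.45593498 -0.35494047 -6.0798515 ] [ 0.04717665  0.0603291  -0.0031357 ] 0.45742026618986886
t 4.78 pos [0.4439 0.0728 0.2605] delta [ 0.0008 -0.0214  0.1428] twist [-9.39  0.13 -0.18] rows 2.3
```

View pics/w5.png

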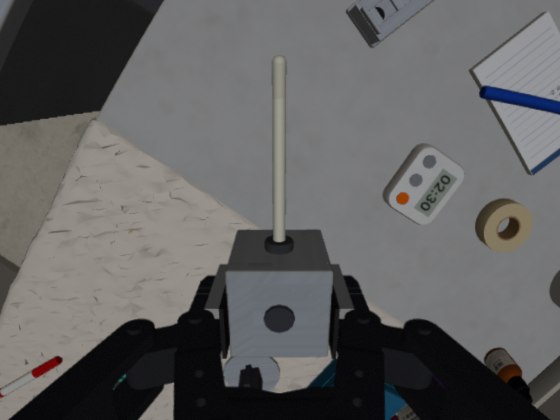

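```bash
python3 - <<'E'
from h import *
s=env.read_state();im,d,K,D,C=snap('wrist')
X=cloud(d,K,D,C);Rm=R.from_rotvec(s['tool_rot']).as_matrix()
T=(X-s['tool_pos'])@Rm
P=T[280:350,232:325].reshape(-1,3);P=P[np.isfinite(P[:,0])];print(np.median(P,0))
A=np.c_[P[:,1:],np.ones(len(P))];co=np.linalg.lstsq(A,P[:,0],rcond=None)[0];print('slope',co)
m=(abs(T[...,0]-np.median(P[:,0]))<.004)&(abs(T[...,1])<.023)
m[:200]=0
print(cv2.minAreaRect(T[m][:,1:].astype('f4')),T[m].min(0),T[m].max(0))
# front face -x of block
F=T[235:262,240:265].reshape(-1,3);print(np.median(F,0))
F2=T[235:262,295:320].reshape(-1,3);print(np.median(F2,0))
# pin
for v in (80,150,220): print(T[v,279])
E
```

```text
[ 4.33484124e-02 -8.85354760e-05 -1.79430130e-03]
slope [0.001946   0.00245254 0.04322718]
((-0.0001782197505235672, -0.0006234906613826752), (0.04591289535164833, 0.04135811701416969), 1.1395599842071533) [ 0.03935059 -0.02292864 -0.02098539] [0.0473344  0.02297995 0.02041215]
[nan nan nan]
[nan nan nan]
[ 0.05809463  0.00034609 -0.08606762]
[ 0.06230659  0.00033915 -0.06100886]
[ 0.06010704  0.00032346 -0.03372017]
```

Emit:
{"method": "apply_moves", "body": {
  "deltas": [
    {"delta_pos": [0,-0.0214,0.143],"twist": [-9.4,0.1,-0.2],"jaw": 0.03},
    {"delta_pos": [0,-0.0214,0.143],"twist": [-9.4,0.1,-0.2],"jaw": 0.03},
    {"delta_pos": [0,-0.0214,0.143],"twist": [-9.4,0.1,-0.2],"jaw": 0.03},
    {"delta_pos": [0,-0.0214,0.143],"twist": [-9.4,0.1,-0.2],"jaw": 0.03},
    {"delta_pos": [0,-0.0214,0.143],"twist": [-9.4,0.1,-0.2],"jaw": 0.03}
  ]
}}

```text
time_s: 5.45
tool_pos: [0.5105, -0.0544, 0.2578]
tool_rot: [0.604, 1.49, -0.608]
wrist_force: [0.1, 0.3, -4.1]
grip_width: 0.459
```

```bash
python3 - <<'E'
from h import *
im,d,K,D,C=snap('wrist','w6');snap('scene','s6')
a=cv2.imread('pics/s6.png')[160:260,230:340];cv2.imwrite('pics/s6c.png',cv2.resize(a,None,fx=6,fy=6,interpolation=cv2.INTER_CUBIC))
go([.5112,-.0553,.225],np.radians(-44.4))
E
```

```text
t 5.55 pos [ 0.5107 -0.0542  0.2585] delta [ 0.0335 -0.0003  0.0012] twist [ 0.07 -0.16  0.21] rows 0.5
```

View pics/s6c.png

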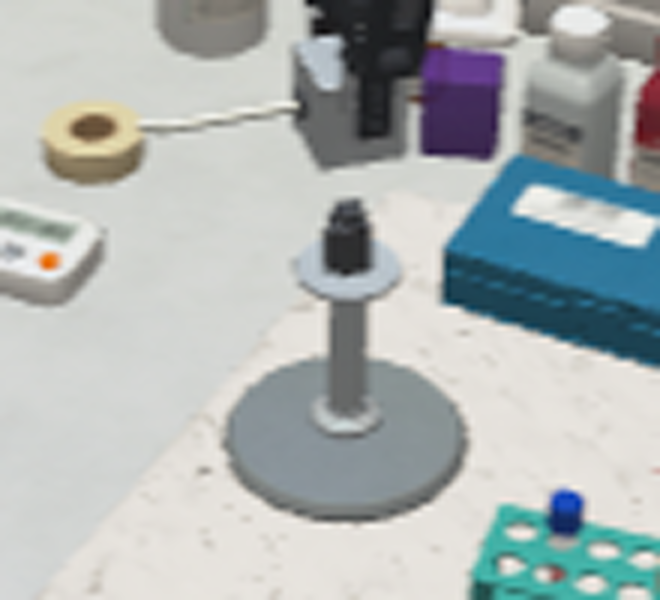

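View pics/w6.png

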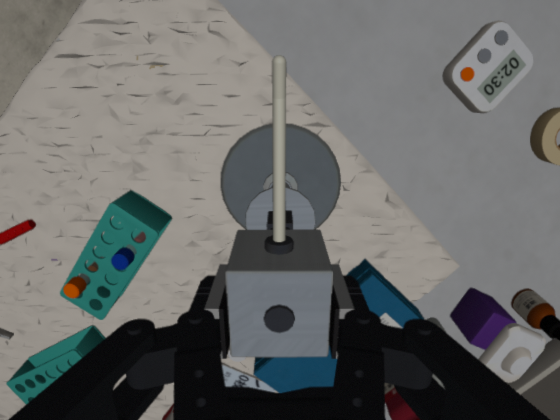

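Emit:
{"method": "apply_moves", "body": {
  "deltas": [
    {"delta_pos": [0.034,0,0.001],"twist": [0,0,0.2],"jaw": 0.03},
    {"delta_pos": [0.034,0,0.001],"twist": [0,0,0.2],"jaw": 0.03},
    {"delta_pos": [0.038,0,0.001],"twist": [0,0,0.2],"jaw": 0.03},
    {"delta_pos": [0.042,0,0.001],"twist": [0,0,0.2],"jaw": 0.03},
    {"delta_pos": [0.045,0,0.001],"twist": [0,0,0.2],"jaw": 0.03}
  ]
}}

```text
time_s: 6.18
tool_pos: [0.5117, -0.0559, 0.2141]
tool_rot: [0.607, 1.486, -0.605]
wrist_force: [-0.7, 0.8, -6.0]
grip_width: 0.46
```

```bash
python3 - <<'E'
from h import *
s=env.read_state();print(s['wrist_force'],s['ft_torque'])
go([.5112,-.0553,.19],np.radians(-44.4))
E
```

```text
[-0.65397372  0.78507101 -5.95272237] [0.10104985 0.09982418 0.03722018]
t 6.17 pos [ 0.5117 -0.0559  0.2141] delta [ 0.0242  0.0001 -0.0008] twist [ 0.   -0.09 -0.03] rows 0.4
```

Entered the lead-in (11 mm below the top) without resistance; going on.

Emit:
{"method": "apply_moves", "body": {
  "deltas": [
    {"delta_pos": [0.005,0,-0.0005],"twist": [0,0,0],"jaw": 0.03},
    {"delta_pos": [0.01,0,-0.0005],"twist": [0,0,0],"jaw": 0.03},
    {"delta_pos": [0.015,0,-0.0005],"twist": [0,0,0],"jaw": 0.03},
    {"delta_pos": [0.02,0,-0.0005],"twist": [0,0,0],"jaw": 0.03},
    {"delta_pos": [0.024,0,-0.0005],"twist": [0,0,0],"jaw": 0.03}
  ]
}}

```text
time_s: 6.8
tool_pos: [0.5113, -0.0556, 0.1903]
tool_rot: [0.607, 1.486, -0.605]
wrist_force: [-24.6, 3.2, 47.3]
grip_width: 0.454
```

Emit:
{"method": "apply_moves", "body": {
  "deltas": [
    {"delta_pos": [-0.001,0,0],"twist": [0,0,0],"jaw": 0.07},
    {"delta_pos": [-0.001,0,0],"twist": [0,0,0],"jaw": 0.07},
    {"delta_pos": [-0.001,0,0],"twist": [0,0,0],"jaw": 0.07},
    {"delta_pos": [-0.04,0,0],"twist": [0,0,0],"jaw": 0.07},
    {"delta_pos": [-0.1,0,0],"twist": [0,0,0],"jaw": 0.07},
    {"delta_pos": [-0.1,0,0],"twist": [0,0,0],"jaw": 0.07}
  ]
}}

```text
time_s: 7.55
tool_pos: [0.5124, -0.0559, 0.2942]
tool_rot: [0.607, 1.479, -0.603]
wrist_force: [0.2, 0.8, -0.4]
grip_width: 0.816
```

```bash
cat > meas.py <<'E'
from h import *
def hanger(tag):
    im,d,K,D,C=snap('wrist',tag);X=cloud(d,K,D,C)
    m=(abs(X[...,2]-.147)<.006)&(np.hypot(X[...,0]-.511,X[...,1]+.055)<.03)
    m[330:]=0
    P=X[m];print('z',np.median(P[:,2]));A=np.c_[P[:,:2],np.ones(len(P))];print('slope',np.linalg.lstsq(A,P[:,2],rcond=None)[0])
    cs,_=cv2.findContours(m.astype('u1'),cv2.RETR_EXTERNAL,cv2.CHAIN_APPROX_NONE);cc=max(cs,key=cv2.contourArea)
    print(cv2.minAreaRect(ray(cc.reshape(-1,2),np.median(P[:,2]),K,D,C)[:,:2].astype('f4')))
    return X,im
E
python3 - <<'E'
from meas import *
print(env.read_state()['tool_pos']);hanger('w7');snap('scene','s7')
a=cv2.imread('pics/s7.png')[160:260,230:340];cv2.imwrite('pics/s7c.png',cv2.resize(a,None,fx=6,fy=6,interpolation=cv2.INTER_CUBIC))
E
```

```text
[ 0.51238777 -0.05591092  0.29423755]
z 0.14696442240709653
slope [ 0.01084962 -0.01094645  0.14084083]
((0.5102730393409729, -0.05460638552904129), (0.039791591465473175, 0.041352778673172), 45.47677993774414)
```

View pics/s7c.png

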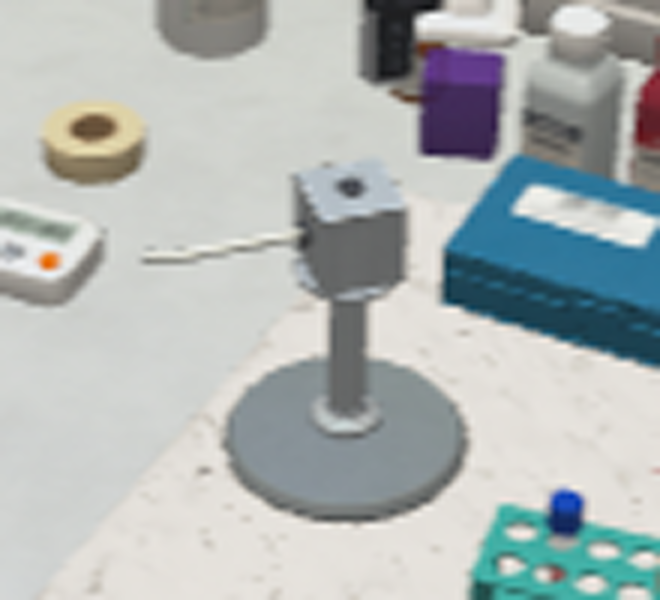

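View pics/w7.png

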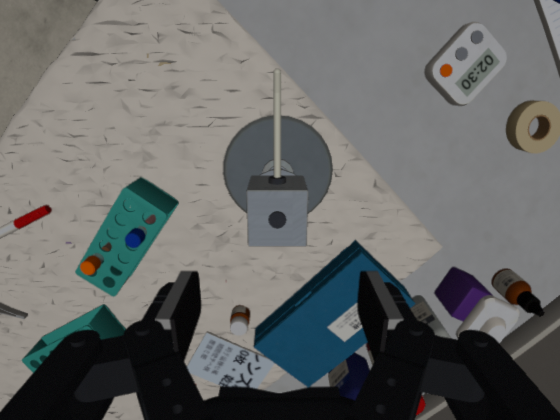

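```bash
cat >> meas.py <<'E'
def tips():
    s=env.read_state();im,d,K,D,C=snap('wrist')
    X=cloud(d,K,D,C);Rm=R.from_rotvec(s['tool_rot']).as_matrix()
    T=(X-s['tool_pos'])@Rm
    m=(T[...,0]>.0)&(T[...,0]<.095)&(abs(T[...,2])<.02)&(abs(T[...,1])<.06)
    print(s['grip_width'],'tip',np.percentile(T[m][:,0],[50,90,98,100]),T[m].min(0),T[m].max(0))
E
python3 - <<'E'
from meas import *
tips()
go([.45,-.2,.30],0)
E
```

```text
0.8219550449613304 tip [0.01349699 0.04783037 0.05909588 0.06615603] [ 2.11149107e-06 -5.99983511e-02 -1.77055897e-02] [0.06615603 0.05999232 0.01363912]
t 7.7 pos [ 0.5111 -0.0557  0.289 ] delta [-0.0111 -0.1459  0.0573] twist [-4.44e+01 -1.70e-01 -4.00e-02] rows 4.1
```

```bash
python3 - <<'E'
from meas import *
go([.46,-.25,.29],np.radians(-44.4))
E
```

```text
t 7.7 pos [ 0.5111 -0.0557  0.289 ] delta [-0.0012 -0.1746  0.0994] twist [-0.   -0.17  0.03] rows 3.2
```

Emit:
{"method": "apply_moves", "body": {
  "deltas": [
    {"delta_pos": [0,-0.175,0.1],"twist": [0,0,0],"jaw": 0.035},
    {"delta_pos": [0,-0.175,0.1],"twist": [0,0,0],"jaw": 0.035},
    {"delta_pos": [0,-0.175,0.1],"twist": [0,0,0],"jaw": 0.035},
    {"delta_pos": [0,-0.175,0.1],"twist": [0,0,0],"jaw": 0.035},
    {"delta_pos": [0,-0.175,0.1],"twist": [0,0,0],"jaw": 0.035},
    {"delta_pos": [0,-0.175,0.1],"twist": [0,0,0],"jaw": 0.035}
  ]
}}

```text
time_s: 8.45
tool_pos: [0.4608, -0.2495, 0.2892]
tool_rot: [0.606, 1.488, -0.604]
wrist_force: [-0.3, 0.2, -0.0]
grip_width: 0.41
```

```bash
cat >> meas.py <<'E'
def caps(tag=None,cam='wrist',ztop=.067,verbose=True):
    im,d,K,D,C=snap(cam,tag);X=cloud(d,K,D,C);hsv=cv2.cvtColor(im,cv2.COLOR_BGR2HSV)
    out={}
    for n,(lo,hi) in dict(orange=(5,18),green=(40,75),blue=(108,130)).items():
        m=(hsv[...,0]>=lo)&(hsv[...,0]<=hi)&(hsv[...,1]>150)&(abs(X[...,2]-ztop)<.004)
        m=m.astype('u1')
        k,l,st,_=cv2.connectedComponentsWithStats(m)
        for i in range(1,k):
            if st[i,4]>60:
                cs,_=cv2.findContours((l==i).astype('u1'),cv2.RETR_EXTERNAL,cv2.CHAIN_APPROX_NONE)
                P=ray(cs[0].reshape(-1,2),ztop,K,D,C)[:,:2]
                c,r=cv2.minEnclosingCircle(P.astype('f4'))
                if verbose: print(n,np.round(c,4),'r',round(r,4),'z',X[l==i][:,2].mean().round(4),'area',st[i,4],'px',st[i,:2])
                out.setdefault(n,[]).append((c,r))
    return out
E
python3 - <<'E'
from meas import *
caps('w8');tips()
E
```

```text
orange [ 0.4386 -0.2448] r 0.0079 z 0.0668 area 247 px [256 161]
blue [ 0.4523 -0.1887] r 0.0076 z 0.0668 area 248 px [316 126]
blue [ 0.7568 -0.1718] r 0.0254 z 0.0676 area 373 px [501 315]
0.4092675100140585 tip [0.01616328 0.04579483 0.06250793 0.07188634] [ 2.01759025e-07 -5.75057327e-02 -1.80226150e-02] [0.07188634 0.05758234 0.01362206]
```

View pics/w8.png

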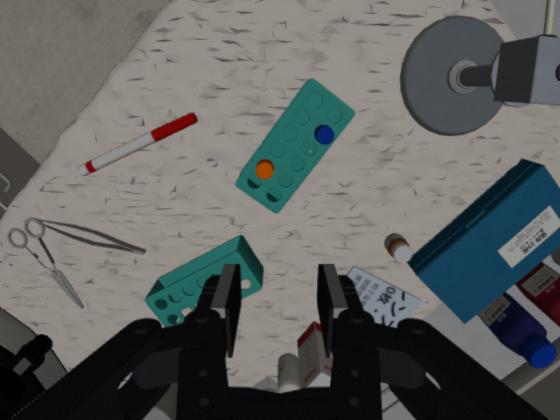

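```bash
python3 - <<'E'
from meas import *
go([.4386,-.2448,.124],np.radians(-44.4))
E
```

```text
t 8.55 pos [ 0.4608 -0.2495  0.2895] delta [ 0.1655 -0.0122 -0.0188] twist [ 0.1  -0.13 -0.01] rows 2.7
```

Emit:
{"method": "apply_moves", "body": {
  "deltas": [
    {"delta_pos": [0.05,-0.012,-0.019],"twist": [0,0,0],"jaw": 0.035},
    {"delta_pos": [0.11,-0.012,-0.019],"twist": [0,0,0],"jaw": 0.035},
    {"delta_pos": [0.13,-0.012,-0.019],"twist": [0,0,0],"jaw": 0.035},
    {"delta_pos": [0.165,-0.012,-0.019],"twist": [0,0,0],"jaw": 0.035},
    {"delta_pos": [0.165,-0.012,-0.019],"twist": [0,0,0],"jaw": 0.035},
    {"delta_pos": [0.165,-0.012,-0.019],"twist": [0,0,0],"jaw": 0.008},
    {"delta_pos": [0.165,-0.012,-0.019],"twist": [0,0,0],"jaw": 0.008},
    {"delta_pos": [0.165,-0.012,-0.019],"twist": [0,0,0],"jaw": 0.008},
    {"delta_pos": [0.165,-0.012,-0.019],"twist": [0,0,0],"jaw": 0.008}
  ],
  "newtons": 30
}}

```text
time_s: 9.68
tool_pos: [0.4388, -0.2461, 0.126]
tool_rot: [0.606, 1.484, -0.605]
wrist_force: [0.7, 1.0, 6.7]
grip_width: 0.174
```

Emit:
{"method": "apply_moves", "body": {
  "deltas": [
    {"delta_pos": [-0.06,0,0],"twist": [0,0,0],"jaw": 0.008},
    {"delta_pos": [-0.12,0,0],"twist": [0,0,0],"jaw": 0.008},
    {"delta_pos": [-0.18,0,0],"twist": [0,0,0],"jaw": 0.008},
    {"delta_pos": [-0.195,0,0],"twist": [0,0,0],"jaw": 0.008},
    {"delta_pos": [-0.195,0,0],"twist": [0,0,0],"jaw": 0.008}
  ]
}}

```text
time_s: 10.3
tool_pos: [0.4384, -0.246, 0.3201]
tool_rot: [0.606, 1.485, -0.605]
wrist_force: [-0.6, -0.3, -0.9]
grip_width: 0.165
```

```bash
python3 - <<'E'
from meas import *
snap('wrist','w9');print(env.read_state()['grip_width'])
go([.41,.28,.32],np.radians(-14.4))
E
```

```text
0.1670726191508128
t 10.35 pos [ 0.4382 -0.2459  0.3187] delta [-1.000e-04  3.560e-01 -3.881e-01] twist [-30.    -0.18  -0.04] rows 8.4
```

View pics/w9.png

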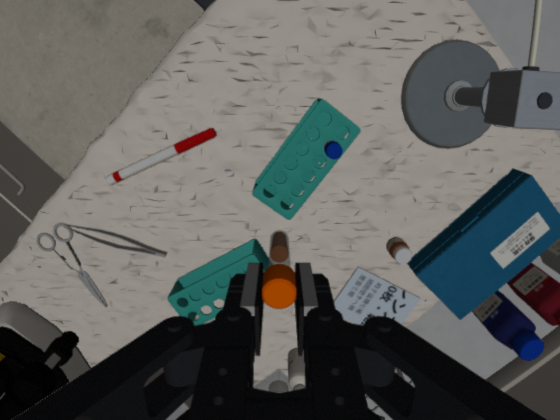

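```bash
python3 - <<'E'
from meas import *
go([.455,.35,.32],np.radians(-104.4))
E
```

```text
t 10.35 pos [ 0.4382 -0.2459  0.3187] delta [-1.000e-04  4.375e-01 -4.049e-01] twist [60.   -0.16  0.1 ] rows 9.5
```

Emit:
{"method": "apply_moves", "body": {
  "deltas": [
    {"delta_pos": [0,0.4375,-0.405],"twist": [60,0,0],"jaw": 0.008},
    {"delta_pos": [0,0.4375,-0.405],"twist": [60,0,0],"jaw": 0.008},
    {"delta_pos": [0,0.4375,-0.405],"twist": [60,0,0],"jaw": 0.008},
    {"delta_pos": [0,0.4375,-0.405],"twist": [60,0,0],"jaw": 0.008},
    {"delta_pos": [0,0.4375,-0.405],"twist": [60,0,0],"jaw": 0.008},
    {"delta_pos": [0,0.4375,-0.405],"twist": [60,0,0],"jaw": 0.008},
    {"delta_pos": [0,0.4375,-0.405],"twist": [60,0,0],"jaw": 0.008},
    {"delta_pos": [0,0.4375,-0.405],"twist": [60,0,0],"jaw": 0.008},
    {"delta_pos": [0,0.4375,-0.405],"twist": [60,0,0],"jaw": 0.008},
    {"delta_pos": [0,0.4375,-0.405],"twist": [60,0,0],"jaw": 0.008}
  ]
}}

```text
time_s: 11.6
tool_pos: [0.4542, 0.3304, 0.3182]
tool_rot: [1.389, 1.082, -1.395]
wrist_force: [1.0, -0.3, 0.5]
grip_width: 0.166
```

```bash
python3 - <<'E'
from meas import *
im,d,K,D,C=snap('wrist','w10');s=env.read_state();print(s['tool_pos'],s['tool_rot'])
np.savez('/tmp/w10.npz',im=im,d=d,K=K,D=D,C=C)
E
```

```text
[0.45331317 0.33589801 0.31758875] [ 1.38760654  1.08559727 -1.39312785]
```

View pics/w10.png

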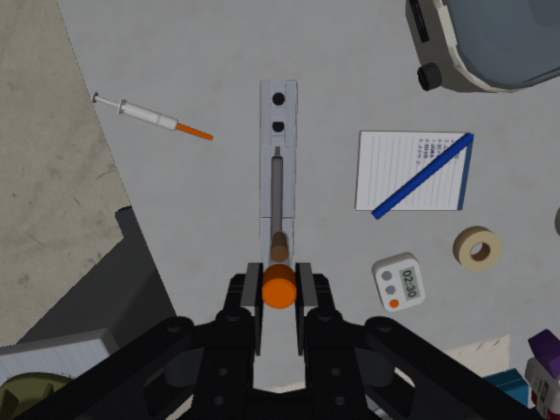

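Emit:
{"method": "apply_moves", "body": {
  "deltas": [
    {"delta_pos": [0,0,-0.11],"twist": [0,0,0],"jaw": 0.008},
    {"delta_pos": [0,0,-0.11],"twist": [0,0,0],"jaw": 0.008},
    {"delta_pos": [0,0,-0.11],"twist": [0,0,0],"jaw": 0.008},
    {"delta_pos": [0,0,-0.11],"twist": [0,0,0],"jaw": 0.008},
    {"delta_pos": [0,0,-0.11],"twist": [0,0,0],"jaw": 0.008}
  ]
}}

```text
time_s: 12.28
tool_pos: [0.4822, 0.4341, 0.3204]
tool_rot: [1.392, 1.081, -1.394]
wrist_force: [0.4, 0.0, -0.6]
grip_width: 0.172
```

```bash
python3 - <<'E'
from meas import *
im,d,K,D,C=snap('wrist','w11');s=env.read_state();print(s['tool_pos'],s['tool_rot'],s['joint_velocities'].round(3))
np.savez('/tmp/w11.npz',im=im,d=d,K=K,D=D,C=C)
cv2.imwrite('pics/w11c.png',cv2.resize(im[100:290,200:360],None,fx=3.1,fy=3.1,interpolation=cv2.INTER_CUBIC))
E
```

```text
[0.48223161 0.43410662 0.3207595 ] [ 1.39288755  1.08123859 -1.39316321] [ 0.    -0.003 -0.007  0.001  0.002  0.002]
```

View pics/w11.png

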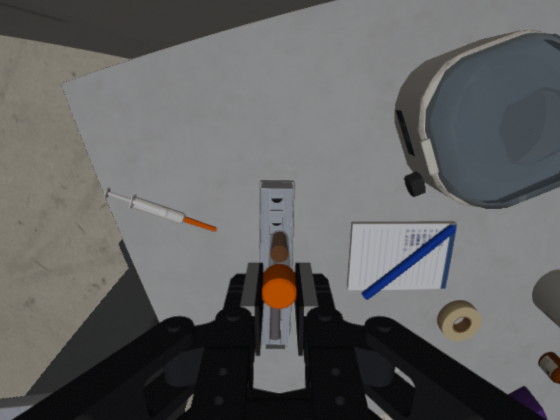

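View pics/w11c.png

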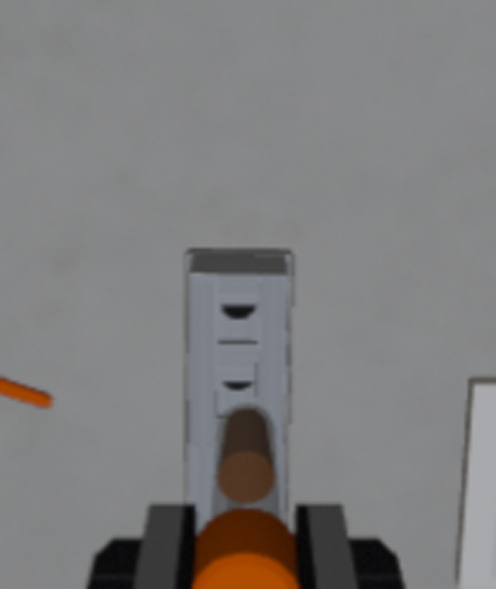

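Emit:
{"method": "apply_moves", "body": {
  "deltas": [
    {"delta_pos": [0,0,0.22],"twist": [0,0,0],"jaw": 0.008},
    {"delta_pos": [0,0,0.22],"twist": [0,0,0],"jaw": 0.008},
    {"delta_pos": [0,0,0.22],"twist": [0,0,0],"jaw": 0.008},
    {"delta_pos": [0,0,0.22],"twist": [0,0,0],"jaw": 0.008},
    {"delta_pos": [0,0,0.22],"twist": [0,0,0],"jaw": 0.008},
    {"delta_pos": [0,0,0.22],"twist": [0,0,0],"jaw": 0.008},
    {"delta_pos": [0,0,0.22],"twist": [0,0,0],"jaw": 0.008}
  ]
}}

```text
time_s: 13.2
tool_pos: [0.4275, 0.2224, 0.3203]
tool_rot: [1.392, 1.082, -1.392]
wrist_force: [0.7, -0.4, 0.3]
grip_width: 0.172
```

```bash
cat >> meas.py <<'E'
def carrier(tag,zc=(.02,.055)):
    im,d,K,D,C=snap('wrist',tag);X=cloud(d,K,D,C);np.savez('/tmp/%s.npz'%tag,im=im,X=X,K=K,D=D,C=C)
    return im,X,K,D,C
E
python3 - <<'E'
from meas import *
im,X,K,D,C=carrier('w12');print(env.read_state()['tool_pos'])
cv2.imwrite('pics/w12c.png',cv2.resize(im[0:260,200:360],None,fx=2.3,fy=2.3,interpolation=cv2.INTER_CUBIC))
# profile along y of max z
sel=np.isfinite(X[...,0])&(X[...,2]>.012)&(X[...,2]<.11)&(X[...,0]>.38)&(X[...,0]<.5)&(X[...,1]>.19)&(X[...,1]<.45)
sel[255:]=0
P=X[sel]
for a in np.arange(.2,.45,.006):
    q=P[(P[:,1]>a)&(P[:,1]<a+.006)]
    if len(q)>3: print(a.round(3),len(q),np.percentile(q[:,2],[10,50,90,100]).round(3),q[:,0].min().round(3),q[:,0].max().round(3))
E
```

```text
[0.42747222 0.22243689 0.32022401]
0.218 31 [0.033 0.034 0.043 0.045] 0.427 0.44
0.224 198 [0.033 0.035 0.043 0.044] 0.407 0.441
0.23 189 [0.033 0.034 0.035 0.036] 0.407 0.443
0.236 120 [0.033 0.034 0.035 0.037] 0.409 0.444
0.242 119 [0.033 0.034 0.035 0.035] 0.411 0.447
0.248 201 [0.033 0.034 0.035 0.036] 0.412 0.448
0.254 206 [0.033 0.034 0.035 0.036] 0.414 0.45
0.26 168 [0.032 0.034 0.035 0.036] 0.416 0.451
0.266 125 [0.032 0.034 0.035 0.036] 0.417 0.453
0.272 165 [0.033 0.034 0.035 0.036] 0.419 0.454
0.278 175 [0.033 0.034 0.035 0.036] 0.42 0.455
0.284 119 [0.033 0.099 0.102 0.104] 0.422 0.445
0.29 96 [0.1   0.101 0.102 0.103] 0.436 0.447
0.296 105 [0.1   0.101 0.102 0.103] 0.438 0.449
0.302 105 [0.1   0.101 0.102 0.104] 0.439 0.45
0.308 107 [0.1   0.102 0.103 0.103] 0.441 0.452
0.314 108 [0.1   0.101 0.102 0.103] 0.442 0.454
0.32 110 [0.1   0.101 0.102 0.104] 0.444 0.455
0.326 108 [0.1   0.101 0.103 0.103] 0.446 0.457
0.332 111 [0.1   0.101 0.103 0.104] 0.447 0.458
0.338 103 [0.1   0.102 0.103 0.103] 0.45 0.46
0.344 110 [0.1   0.101 0.103 0.103] 0.451 0.462
0.35 117 [0.099 0.101 0.102 0.103] 0.453 0.476
0.356 137 [0.033 0.035 0.102 0.103] 0.452 0.478
0.362 162 [0.033 0.034 0.035 0.037] 0.444 0.479
0.368 159 [0.033 0.034 0.035 0.036] 0.445 0.481
0.374 155 [0.033 0.034 0.035 0.036] 0.447 0.482
0.38 114 [0.031 0.034 0.035 0.036] 0.448 0.479
0.386 12 [0.033 0.034 0.035 0.035] 0.45 0.455
```

View pics/w12.png

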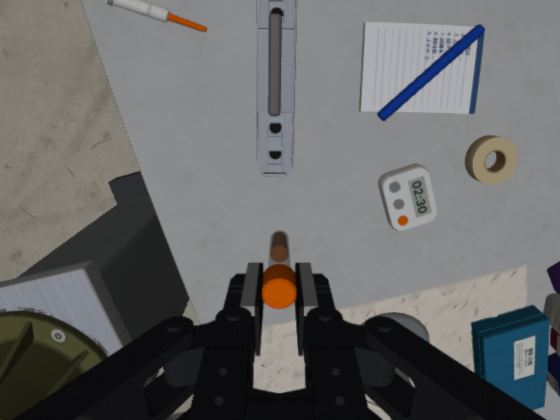

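View pics/w12c.png

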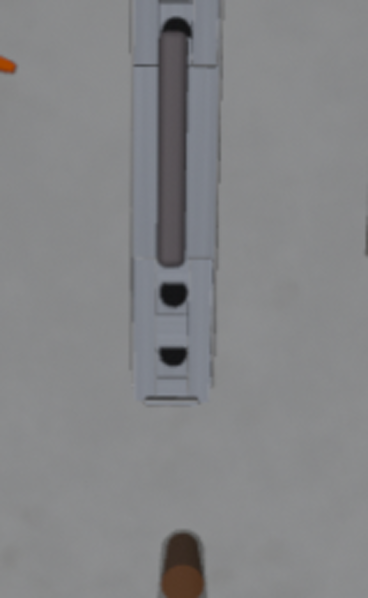

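```bash
cat >> meas.py <<'E'
def strip(X,box=((.3,.65),(-.1,.5)),z=(.097,.106),maxrow=255,K=None,D=None,C=None):
    m=(X[...,2]>z[0])&(X[...,2]<z[1])&(X[...,0]>box[0][0])&(X[...,0]<box[0][1])&(X[...,1]>box[1][0])&(X[...,1]<box[1][1])
    m[maxrow:]=0
    k,l,st,_=cv2.connectedComponentsWithStats(m.astype('u1'));i=1+np.argmax(st[1:,4]);m=l==i
    zt=np.median(X[m][:,2])
    cs,_=cv2.findContours(m.astype('u1'),cv2.RETR_EXTERNAL,cv2.CHAIN_APPROX_NONE);c=max(cs,key=cv2.contourArea)
    P=ray(c.reshape(-1,2),zt,K,D,C)[:,:2].astype('f4')
    r=cv2.minAreaRect(P);ctr=np.array(r[0])
    v=cv2.fitLine(P,cv2.DIST_L2,0,.01,.01).ravel()[:2];v=v*np.sign(v[1])
    yaw=np.degrees(np.arctan2(v[1],v[0]))-90
    print('strip z',zt,'rect',r,'yaw',yaw,'n',m.sum())
    return ctr,yaw
E
python3 - <<'E'
from meas import *
im,X,K,D,C=carrier('w13')
c,yaw=strip(X,K=K,D=D,C=C)
a=np.radians(yaw)+np.pi/2;v=np.array([np.cos(a),np.sin(a)])
for n,y in (('s1',-.084),('s2',-.056),('s3',.056)): print(n,c+v*y)
# seat holes: dark blobs
g=im.max(2);bx=g[100:170,255:300]
m=((bx<60)).astype('u1');k,l,st,ce=cv2.connectedComponentsWithStats(m)
for i in range(1,k):
    if st[i,4]>15: print(st[i],ce[i]+[255,100],ray([ce[i]+[255,100]],.034,K,D,C))
E
```

```text
strip z 0.10140442686610934 rect ((0.44954678416252136, 0.3223278820514679), (0.07641058415174484, 0.00983534287661314), 74.7931137084961) yaw -15.42955 n 1309
s1 [0.42719831 0.24135538]
s2 [0.4346478  0.26834621]
s3 [0.46444577 0.37630955]
[15 23 11 10 88] [274.98863636 127.55681818] [[0.43584017 0.27039082 0.034     ]]
[15 52 11  7 65] [275.         154.56923077] [[0.42902673 0.24413395 0.034     ]]
```

```bash
cat >> meas.py <<'E'
def held():
    s=env.read_state();im,d,K,D,C=snap('wrist');X=cloud(d,K,D,C)
    Rm=R.from_rotvec(s['tool_rot']).as_matrix();T=(X-s['tool_pos'])@Rm
    h=cv2.cvtColor(im,cv2.COLOR_BGR2HSV)
    cap=T[270:305,265:293].reshape(-1,3);top=np.median(cap,0);print('captop tool',top.round(4))
    m=(abs(T[...,0]-top[0])<.0025)&(abs(T[...,1])<.0079)&(abs(T[...,2])<.012)&(h[...,1]>150)
    c,r=cv2.minEnclosingCircle(T[m][:,1:].astype('f4'));print('cap circle tool y,z',c,r,m.sum())
    # body points
    b=(T[...,0]>top[0]+.018)&(T[...,0]<top[0]+.066)&(abs(T[...,1])<.012)&(abs(T[...,2])<.02)
    P=T[b];
    for a in np.arange(.018,.066,.008):
        q=P[(P[:,0]>top[0]+a)&(P[:,0]<top[0]+a+.008)]
        if len(q)>3: print(a.round(3),len(q),q.mean(0).round(4),q[:,2].min().round(4),(q[:,1].min()+q[:,1].max()).round(4)/2)
E
python3 - <<'E'
from meas import *
held()
E
```

```text
captop tool [nan nan nan]
cap circle tool y,z (0.0, 0.0) 0.0 0
```

```bash
cat >> meas.py <<'E'
def heldpix(tag,color='orange'):
    im,d,K,D,C=snap('wrist',tag)
    T=np.array(env.camera_params('wrist')['T_tool_cam']);Ti=np.linalg.inv(T)
    def proj(p):
        return cv2.projectPoints(np.array([p],float),cv2.Rodrigues(Ti[:3,:3])[0],Ti[:3,3],K,D)[0].ravel().round(1)
    print('exp captop',proj([.059,0,0]),'sides',proj([.059,-.008,0]),proj([.059,.008,0]),'foot',proj([.123,0,0]),'foot -z edge',proj([.123,0,-.0055]),proj([.123,-.0055,0]),proj([.123,.0055,0]))
    cv2.imwrite('pics/%sc.png'%tag,cv2.resize(im[215:315,235:325],None,fx=6,fy=6,interpolation=cv2.INTER_CUBIC))
E
python3 - <<'E'
from meas import *
heldpix('w14')
E
```

```text
exp captop [277.8 296.1] sides [259. 296.] [296.6 296. ] foot [278.  236.9] foot -z edge [278.  228.3] [268.8 236.9] [287.3 236.9]
```

View pics/w14c.png

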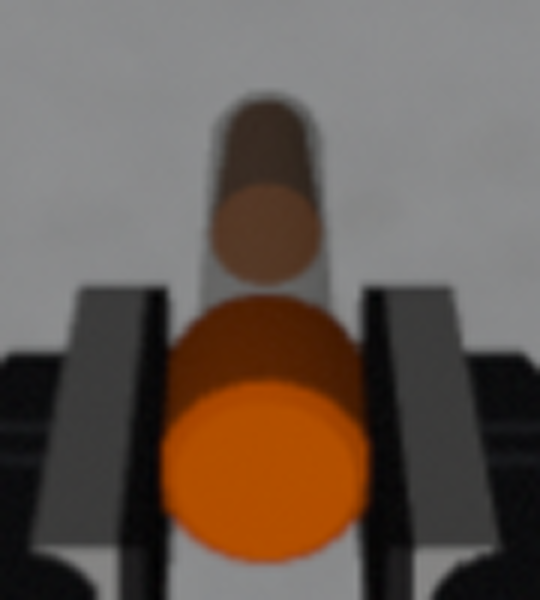

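```bash
python3 - <<'E'
from meas import *
im,d,K,D,C=snap('wrist','w15')
a=im[95:185,240:315];a=np.clip((a.astype(float)-60)*1.6,0,255).astype('u1')
cv2.imwrite('pics/w15c.png',cv2.resize(a,None,fx=6.5,fy=6.5,interpolation=cv2.INTER_CUBIC))
cx=np.array([np.cos(np.radians(-15.4)),np.sin(np.radians(-15.4))]);v=np.array([-cx[1],cx[0]])
c=np.array([.44955,.32233])
w2c=np.linalg.inv(C)
for y in (-.084,-.056):
    q=[np.r_[c+v*(y+dy)+cx*dx,.034] for dx,dy in((-.007,-.007),(.007,-.007),(.007,.007),(-.007,.007))]
    p=cv2.projectPoints(np.array(q),cv2.Rodrigues(w2c[:3,:3])[0],w2c[:3,3],K,D)[0].reshape(-1,2)
    print(p.round(1).tolist(),((p-[240,95])*6.5).round(0).tolist())
E
```

```text
[[267.1, 164.1], [280.7, 164.3], [281.0, 150.7], [267.2, 150.5]] [[176.0, 449.0], [265.0, 451.0], [266.0, 362.0], [177.0, 361.0]]
[[267.3, 136.6], [281.3, 136.9], [281.5, 122.7], [267.4, 122.4]] [[178.0, 270.0], [268.0, 272.0], [270.0, 180.0], [178.0, 178.0]]
```

View pics/w15c.png

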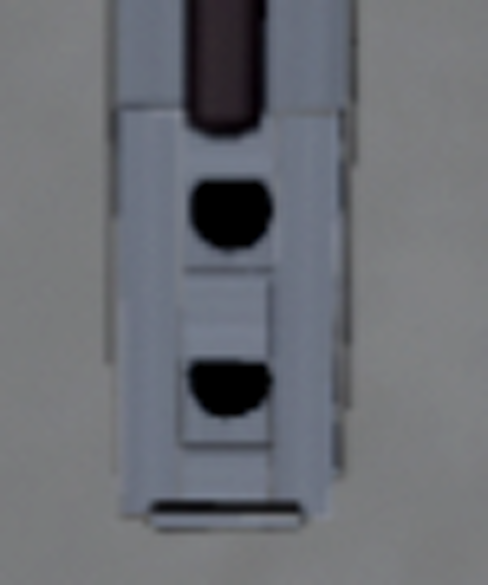

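```bash
python3 - <<'E'
from meas import *
go([.4276,.2427,.17],np.radians(-105.4))
E
```

```text
t 13.45 pos [0.4274 0.2222 0.3202] delta [ 0.1503 -0.0046 -0.0198] twist [ 1.03 -0.05  0.11] rows 2.4
```

Emit:
{"method": "apply_moves", "body": {
  "deltas": [
    {"delta_pos": [0.0,-0.0046,-0.0198],"twist": [1,0,0],"jaw": 0.008},
    {"delta_pos": [0.06,-0.0046,-0.0198],"twist": [1,0,0],"jaw": 0.008},
    {"delta_pos": [0.12,-0.0046,-0.0198],"twist": [1,0,0],"jaw": 0.008},
    {"delta_pos": [0.15,-0.0046,-0.0198],"twist": [1,0,0],"jaw": 0.008},
    {"delta_pos": [0.15,-0.0046,-0.0198],"twist": [1,0,0],"jaw": 0.008},
    {"delta_pos": [0.15,-0.0046,-0.0198],"twist": [1,0,0],"jaw": 0.008}
  ]
}}

```text
time_s: 14.2
tool_pos: [0.4283, 0.2428, 0.1719]
tool_rot: [1.406, 1.072, -1.403]
wrist_force: [0.1, 0.8, 0.6]
grip_width: 0.17
```

```bash
python3 - <<'E'
from meas import *
im,d,K,D,C=snap('wrist','w16')
cv2.imwrite('pics/w16c.png',cv2.resize(im[110:310,180:380],None,fx=3,fy=3,interpolation=cv2.INTER_CUBIC))
print(env.read_state()['wrist_force'])
go([.4276,.2427,.13],np.radians(-105.4))
E
```

```text
[-0.81677196 -0.60022667 -1.03074132]
t 14.25 pos [0.4283 0.2428 0.1721] delta [ 0.0421 -0.0007  0.0004] twist [ 0.01 -0.16 -0.02] rows 0.7
```

View pics/w16c.png

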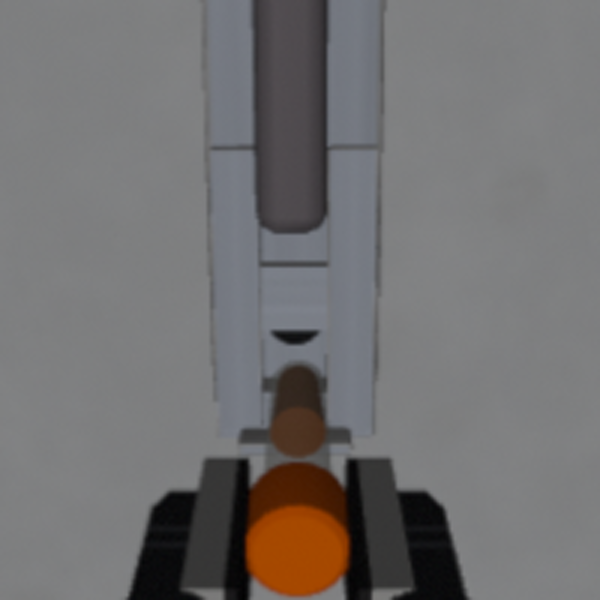

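Emit:
{"method": "apply_moves", "body": {
  "deltas": [
    {"delta_pos": [0.0,-0.0008,0.0],"twist": [0,0,0],"jaw": 0.008},
    {"delta_pos": [0.01,-0.0008,0.0],"twist": [0,0,0],"jaw": 0.008},
    {"delta_pos": [0.017,-0.0008,0.0],"twist": [0,0,0],"jaw": 0.008},
    {"delta_pos": [0.023,-0.0008,0.0],"twist": [0,0,0],"jaw": 0.008}
  ]
}}

```text
time_s: 14.75
tool_pos: [0.4268, 0.2426, 0.1468]
tool_rot: [1.404, 1.072, -1.406]
wrist_force: [-0.2, -0.1, -0.1]
grip_width: 0.166
```

```bash
python3 - <<'E'
from meas import *
im,d,K,D,C=snap('wrist','w17')
cv2.imwrite('pics/w17c.png',cv2.resize(im[110:310,180:380],None,fx=3,fy=3,interpolation=cv2.INTER_CUBIC))
s=env.read_state();print(s['tool_pos'],s['wrist_force'])
E
```

```text
[0.42656698 0.24252186 0.1461555 ] [-0.96370135 -0.32687864 -1.14328034]
```

View pics/w17c.png

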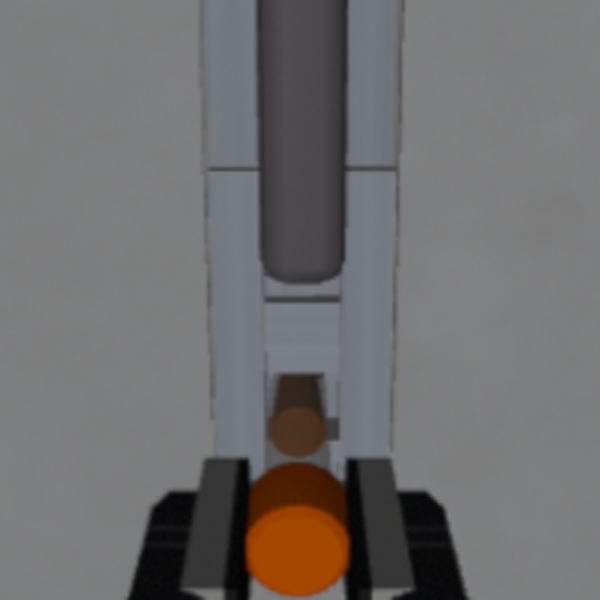

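Emit:
{"method": "apply_moves", "body": {
  "deltas": [
    {"delta_pos": [0.006,0.0005,0],"twist": [0,0,0],"jaw": 0.008},
    {"delta_pos": [0.012,0.0005,0],"twist": [0,0,0],"jaw": 0.008},
    {"delta_pos": [0.016,0.0005,0],"twist": [0,0,0],"jaw": 0.008},
    {"delta_pos": [0.016,0.0005,0],"twist": [0,0,0],"jaw": 0.008}
  ]
}}

```text
time_s: 15.3
tool_pos: [0.4273, 0.2425, 0.1312]
tool_rot: [1.404, 1.072, -1.405]
wrist_force: [-0.9, 0.1, 0.4]
grip_width: 0.174
```

Emit:
{"method": "apply_moves", "body": {
  "deltas": [
    {"delta_pos": [0.002,0,0],"twist": [0,0,0],"jaw": 0.008},
    {"delta_pos": [0.002,0,0],"twist": [0,0,0],"jaw": 0.032},
    {"delta_pos": [0.002,0,0],"twist": [0,0,0],"jaw": 0.032},
    {"delta_pos": [0.002,0,0],"twist": [0,0,0],"jaw": 0.032},
    {"delta_pos": [-0.03,0,0],"twist": [0,0,0],"jaw": 0.032},
    {"delta_pos": [-0.09,0,0],"twist": [0,0,0],"jaw": 0.032},
    {"delta_pos": [-0.15,0,0],"twist": [0,0,0],"jaw": 0.032},
    {"delta_pos": [-0.19,0,0],"twist": [0,0,0],"jaw": 0.032},
    {"delta_pos": [-0.19,0,0],"twist": [0,0,0],"jaw": 0.032}
  ]
}}

```text
time_s: 16.42
tool_pos: [0.428, 0.2425, 0.3245]
tool_rot: [1.409, 1.071, -1.4]
wrist_force: [-0.7, 0.5, -1.0]
grip_width: 0.371
```

```bash
python3 - <<'E'
from meas import *
im,d,K,D,C=snap('wrist','w18')
go([.4523,-.1887,.32],np.radians(-44.4))
E
```

```text
t 16.48 pos [0.4276 0.2423 0.3223] delta [0.0012 0.1382 0.409 ] twist [-61.    -0.13  -0.08] rows 6.9
```

View pics/w18.png

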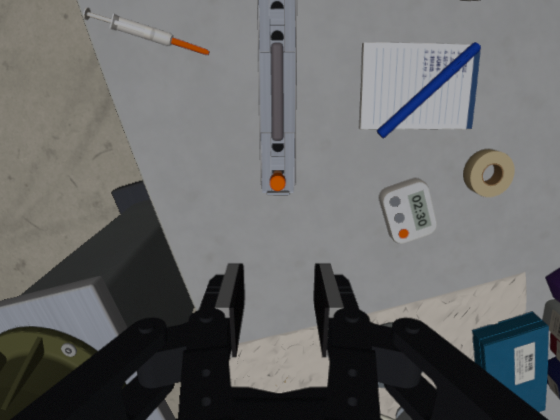

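Emit:
{"method": "apply_moves", "body": {
  "deltas": [
    {"delta_pos": [0,0.138,0.409],"twist": [-61,0,0],"jaw": 0.035},
    {"delta_pos": [0,0.138,0.409],"twist": [-61,0,0],"jaw": 0.035},
    {"delta_pos": [0,0.138,0.409],"twist": [-61,0,0],"jaw": 0.035},
    {"delta_pos": [0,0.138,0.409],"twist": [-61,0,0],"jaw": 0.035},
    {"delta_pos": [0,0.138,0.409],"twist": [-61,0,0],"jaw": 0.035},
    {"delta_pos": [0,0.138,0.409],"twist": [-61,0,0],"jaw": 0.035},
    {"delta_pos": [0,0.138,0.409],"twist": [-61,0,0],"jaw": 0.035},
    {"delta_pos": [0,0.138,0.409],"twist": [-61,0,0],"jaw": 0.035},
    {"delta_pos": [0.1,0.138,0.409],"twist": [-61,0,0],"jaw": 0.035},
    {"delta_pos": [0.1,0.138,0.409],"twist": [-61,0,0],"jaw": 0.035}
  ]
}}

```text
time_s: 17.73
tool_pos: [0.4506, -0.1886, 0.2169]
tool_rot: [0.608, 1.491, -0.606]
wrist_force: [1.2, 0.3, 0.4]
grip_width: 0.414
```

```bash
python3 - <<'E'
from meas import *
o=caps('w19')
go([.4523,-.1887,.124],np.radians(-44.4))
E
```

```text
green [ 0.5031 -0.3629] r 0.0083 z 0.0665 area 86 px [169 392]
blue [ 0.4519 -0.188 ] r 0.0081 z 0.0667 area 383 px [271 212]
t 17.77 pos [ 0.4495 -0.1878  0.213 ] delta [0.089  0.0016 0.0037] twist [-0.05 -0.67  0.16] rows 1.4
```

Emit:
{"method": "apply_moves", "body": {
  "deltas": [
    {"delta_pos": [0.05,0,0],"twist": [0,0,0],"jaw": 0.035},
    {"delta_pos": [0.096,0,0],"twist": [0,0,0],"jaw": 0.035},
    {"delta_pos": [0.096,0,0],"twist": [0,0,0],"jaw": 0.035},
    {"delta_pos": [0.096,0,0],"twist": [0,0,0],"jaw": 0.008},
    {"delta_pos": [0.096,0,0],"twist": [0,0,0],"jaw": 0.008},
    {"delta_pos": [0.096,0,0],"twist": [0,0,0],"jaw": 0.008},
    {"delta_pos": [0.096,0,0],"twist": [0,0,0],"jaw": 0.008}
  ]
}}

```text
time_s: 18.65
tool_pos: [0.4525, -0.1887, 0.1265]
tool_rot: [0.606, 1.483, -0.605]
wrist_force: [-0.6, -0.1, 8.4]
grip_width: 0.166
```

Emit:
{"method": "apply_moves", "body": {
  "deltas": [
    {"delta_pos": [-0.06,0,0],"twist": [0,0,0],"jaw": 0.008},
    {"delta_pos": [-0.12,0,0],"twist": [0,0,0],"jaw": 0.008},
    {"delta_pos": [-0.18,0,0],"twist": [0,0,0],"jaw": 0.008},
    {"delta_pos": [-0.195,0,0],"twist": [0,0,0],"jaw": 0.008},
    {"delta_pos": [-0.195,0,0],"twist": [0,0,0],"jaw": 0.008}
  ]
}}

```text
time_s: 19.27
tool_pos: [0.452, -0.1886, 0.3204]
tool_rot: [0.606, 1.485, -0.605]
wrist_force: [0.2, -0.2, -1.3]
grip_width: 0.171
```

```bash
python3 - <<'E'
from meas import *
print(env.read_state()['grip_width'])
go([.428,.225,.32],np.radians(-105.4))
E
```

```text
0.1709627700021831
t 19.27 pos [ 0.452  -0.1886  0.3204] delta [ 0.0007  0.2788 -0.3065] twist [ 6.1e+01 -4.0e-02 -3.0e-02] rows 6.6
```

Emit:
{"method": "apply_moves", "body": {
  "deltas": [
    {"delta_pos": [0,0.279,-0.306],"twist": [61,0,0],"jaw": 0.008},
    {"delta_pos": [0,0.279,-0.306],"twist": [61,0,0],"jaw": 0.008},
    {"delta_pos": [0,0.279,-0.306],"twist": [61,0,0],"jaw": 0.008},
    {"delta_pos": [0,0.279,-0.306],"twist": [61,0,0],"jaw": 0.008},
    {"delta_pos": [0,0.279,-0.306],"twist": [61,0,0],"jaw": 0.008},
    {"delta_pos": [0,0.279,-0.306],"twist": [61,0,0],"jaw": 0.008},
    {"delta_pos": [0,0.279,-0.306],"twist": [61,0,0],"jaw": 0.008},
    {"delta_pos": [0,0.279,-0.306],"twist": [61,0,0],"jaw": 0.008},
    {"delta_pos": [0,0.279,-0.306],"twist": [61,0,0],"jaw": 0.008},
    {"delta_pos": [0,0.279,-0.306],"twist": [61,0,0],"jaw": 0.008}
  ]
}}

```text
time_s: 20.52
tool_pos: [0.4285, 0.2242, 0.3192]
tool_rot: [1.403, 1.072, -1.407]
wrist_force: [-0.2, 1.1, -0.3]
grip_width: 0.17
```

```bash
python3 - <<'E'
from meas import *
im,X,K,D,C=carrier('w20')
c,yaw=strip(X,K=K,D=D,C=C)
a=np.radians(yaw)+np.pi/2;v=np.array([np.cos(a),np.sin(a)])
for n,y in (('s1',-.084),('s2',-.056),('s3',.056)): print(n,(c+v*y).round(4))
caps(ztop=.07)
heldpix('w20b')
go([.428,.225,.32],np.radians(-105.4))
E
```

```text
strip z 0.10132230727543792 rect ((0.46285927295684814, 0.30880293250083923), (0.07589391618967056, 0.010146153159439564), 71.84902954101562) yaw -18.102814 n 1286
s1 [0.4368 0.229 ]
s2 [0.4455 0.2556]
s3 [0.4803 0.362 ]
orange [0.4443 0.2208] r 0.0077 z 0.0684 area 189 px [288 175]
exp captop [277.8 296.1] sides [259.  296.1] [296.6 296. ] foot [278.  236.9] foot -z edge [278.  228.3] [268.8 236.9] [287.3 236.9]
t 20.68 pos [0.4288 0.2239 0.3201] delta [ 0.0001 -0.001  -0.0009] twist [-0.07 -0.04  0.12] rows 0.0
```

View pics/w20.png

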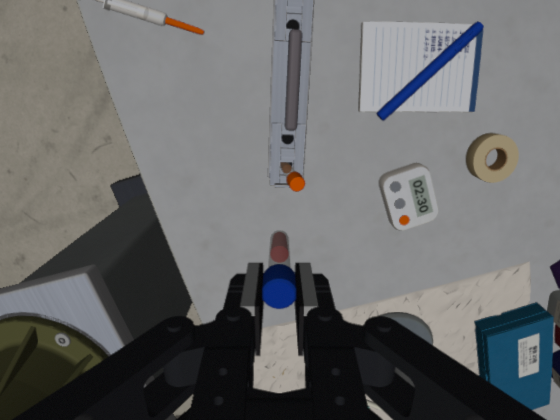

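View pics/w20bc.png

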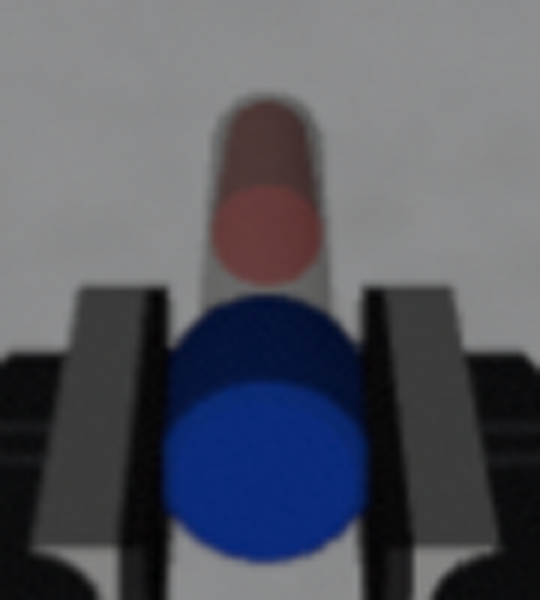

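```bash
python3 - <<'E'
from meas import *
im,X,K,D,C=carrier('w21')
c,yaw=strip(X,K=K,D=D,C=C)
a=np.radians(yaw)+np.pi/2;v=np.array([np.cos(a),np.sin(a)])
for n,y in (('s1',-.084),('s2',-.056),('s3',.056)): print(n,(c+v*y).round(4))
caps(ztop=.07)
cv2.imwrite('pics/w21c.png',cv2.resize(im[95:205,240:330],None,fx=5,fy=5,interpolation=cv2.INTER_CUBIC))
E
```

```text
strip z 0.1013644937240295 rect ((0.46288058161735535, 0.3088873326778412), (0.07486386597156525, 0.010091040283441544), 71.92020416259766) yaw -18.063492 n 1272
s1 [0.4368 0.229 ]
s2 [0.4455 0.2556]
s3 [0.4802 0.3621]
orange [0.4442 0.2208] r 0.0076 z 0.0684 area 186 px [288 175]
```

View pics/w21c.png

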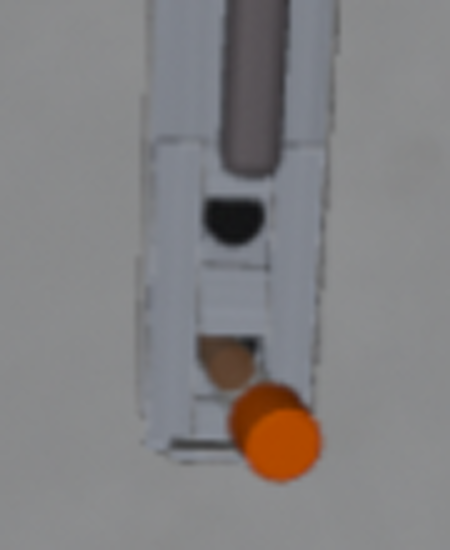

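```bash
python3 - <<'E'
from meas import *
go([.4456,.257,.17],np.radians(-108.1))
E
```

```text
t 20.77 pos [0.4288 0.2241 0.3204] delta [ 0.1504  0.0077 -0.0361] twist [ 2.64 -0.06  0.1 ] rows 2.5
```

Emit:
{"method": "apply_moves", "body": {
  "deltas": [
    {"delta_pos": [0.0,0.0077,-0.0361],"twist": [2.6,0,0],"jaw": 0.008},
    {"delta_pos": [0.05,0.0077,-0.0361],"twist": [2.6,0,0],"jaw": 0.008},
    {"delta_pos": [0.11,0.0077,-0.0361],"twist": [2.6,0,0],"jaw": 0.008},
    {"delta_pos": [0.148,0.0077,-0.0361],"twist": [2.6,0,0],"jaw": 0.008},
    {"delta_pos": [0.148,0.0077,-0.0361],"twist": [2.6,0,0],"jaw": 0.008},
    {"delta_pos": [0.148,0.0077,-0.0361],"twist": [2.6,0,0],"jaw": 0.008}
  ]
}}

```text
time_s: 21.52
tool_pos: [0.4461, 0.2579, 0.1742]
tool_rot: [1.439, 1.045, -1.436]
wrist_force: [0.2, 0.3, 0.2]
grip_width: 0.169
```

```bash
python3 - <<'E'
from meas import *
im,d,K,D,C=snap('wrist','w22')
cv2.imwrite('pics/w22c.png',cv2.resize(im[110:310,180:380],None,fx=3,fy=3,interpolation=cv2.INTER_CUBIC))
print(env.read_state()['wrist_force'])
go([.4456,.257,.13],np.radians(-108.1))
E
```

```text
[-0.52331676 -0.05085588 -0.25606959]
t 21.57 pos [0.4462 0.2579 0.1745] delta [ 0.0445 -0.0003  0.0012] twist [ 0.09 -0.18 -0.03] rows 0.7
```

View pics/w22c.png

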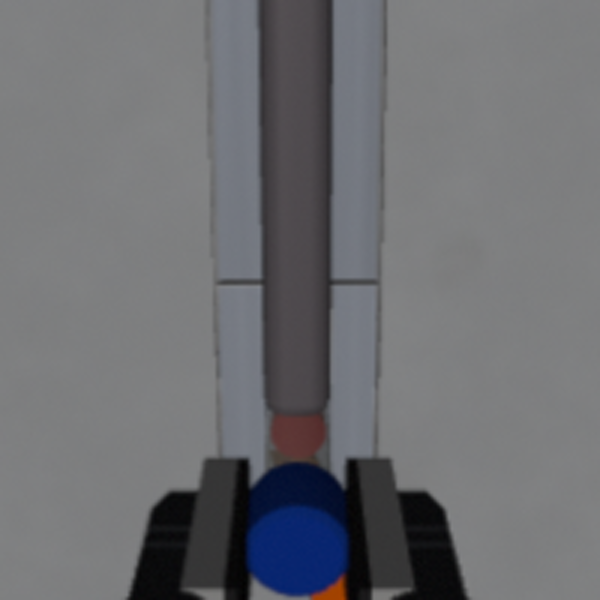

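Emit:
{"method": "apply_moves", "body": {
  "deltas": [
    {"delta_pos": [0.01,0,0.001],"twist": [0,0,0],"jaw": 0.008},
    {"delta_pos": [0.018,0,0.001],"twist": [0,0,0],"jaw": 0.008},
    {"delta_pos": [0.024,0,0.001],"twist": [0,0,0],"jaw": 0.008},
    {"delta_pos": [0.03,0,0.001],"twist": [0,0,0],"jaw": 0.008},
    {"delta_pos": [0.03,0,0.001],"twist": [0,0,0],"jaw": 0.008}
  ]
}}

```text
time_s: 22.2
tool_pos: [0.4449, 0.2568, 0.1419]
tool_rot: [1.436, 1.046, -1.438]
wrist_force: [-0.4, -0.4, 1.2]
grip_width: 0.164
```

Emit:
{"method": "apply_moves", "body": {
  "deltas": [
    {"delta_pos": [0.006,0,0],"twist": [0,0,0],"jaw": 0.008},
    {"delta_pos": [0.012,0,0],"twist": [0,0,0],"jaw": 0.008},
    {"delta_pos": [0.012,0,0],"twist": [0,0,0],"jaw": 0.008}
  ]
}}

```text
time_s: 22.58
tool_pos: [0.4449, 0.2568, 0.13]
tool_rot: [1.436, 1.046, -1.438]
wrist_force: [-0.3, -0.3, 0.0]
grip_width: 0.17
```

Emit:
{"method": "apply_moves", "body": {
  "deltas": [
    {"delta_pos": [0.001,0,0],"twist": [0,0,0],"jaw": 0.028},
    {"delta_pos": [0.001,0,0],"twist": [0,0,0],"jaw": 0.028},
    {"delta_pos": [0.001,0,0],"twist": [0,0,0],"jaw": 0.028},
    {"delta_pos": [-0.03,0,0],"twist": [0,0,0],"jaw": 0.028},
    {"delta_pos": [-0.09,0,0],"twist": [0,0,0],"jaw": 0.028},
    {"delta_pos": [-0.15,0,0],"twist": [0,0,0],"jaw": 0.028},
    {"delta_pos": [-0.19,0,0],"twist": [0,0,0],"jaw": 0.028},
    {"delta_pos": [-0.19,0,0.02],"twist": [0,0,0],"jaw": 0.028},
    {"delta_pos": [-0.19,0,0.02],"twist": [0,0,0],"jaw": 0.028}
  ]
}}

```text
time_s: 23.7
tool_pos: [0.439, 0.237, 0.3208]
tool_rot: [1.438, 1.045, -1.437]
wrist_force: [-0.2, -0.7, -0.7]
grip_width: 0.33
```

```bash
python3 - <<'E'
from meas import *
im,X,K,D,C=carrier('w23')
c,yaw=strip(X,K=K,D=D,C=C)
a=np.radians(yaw)+np.pi/2;v=np.array([np.cos(a),np.sin(a)])
for n,y in (('s1',-.084),('s2',-.056),('s3',.056)): print(n,(c+v*y).round(4))
caps(ztop=.07)
cv2.imwrite('pics/w23c.png',cv2.resize(im[95:225,240:330],None,fx=4.5,fy=4.5,interpolation=cv2.INTER_CUBIC))
go([.49,-.33,.32],np.radians(-44.4))
E
```

```text
strip z 0.10138704880686861 rect ((0.4627912938594818, 0.3090643286705017), (0.07499147206544876, 0.009729848243296146), 72.1781234741211) yaw -17.857048 n 1235
s1 [0.437  0.2291]
s2 [0.4456 0.2558]
s3 [0.48   0.3624]
orange [0.4443 0.2208] r 0.0075 z 0.0684 area 180 px [282 191]
blue [0.446  0.2579] r 0.0076 z 0.0695 area 201 px [272 153]
t 23.8 pos [0.4392 0.2377 0.3202] delta [-0.0007  0.224   0.5242] twist [-63.62  -0.11   0.08] rows 9.1
```

View pics/w23c.png

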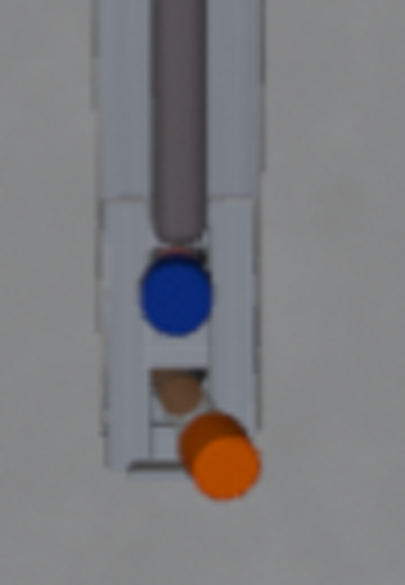

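```bash
python3 - <<'E'
from meas import *
go([.50,-.34,.30],np.radians(-44.4))
E
```

```text
t 23.8 pos [0.4392 0.2377 0.3202] delta [0.0192 0.2366 0.5306] twist [-63.62  -0.11   0.08] rows 9.3
```

Emit:
{"method": "apply_moves", "body": {
  "deltas": [
    {"delta_pos": [0,0.2366,0.53],"twist": [-63.6,0,0],"jaw": 0.035},
    {"delta_pos": [0,0.2366,0.53],"twist": [-63.6,0,0],"jaw": 0.035},
    {"delta_pos": [0,0.2366,0.53],"twist": [-63.6,0,0],"jaw": 0.035},
    {"delta_pos": [0,0.2366,0.53],"twist": [-63.6,0,0],"jaw": 0.035},
    {"delta_pos": [0,0.2366,0.53],"twist": [-63.6,0,0],"jaw": 0.035},
    {"delta_pos": [0,0.2366,0.53],"twist": [-63.6,0,0],"jaw": 0.035},
    {"delta_pos": [0,0.2366,0.53],"twist": [-63.6,0,0],"jaw": 0.035},
    {"delta_pos": [0,0.2366,0.53],"twist": [-63.6,0,0],"jaw": 0.035},
    {"delta_pos": [0,0.2366,0.53],"twist": [-63.6,0,0],"jaw": 0.035},
    {"delta_pos": [0,0.2366,0.53],"twist": [-63.6,0,0],"jaw": 0.035}
  ]
}}

```text
time_s: 25.05
tool_pos: [0.5002, -0.336, 0.3188]
tool_rot: [0.607, 1.487, -0.605]
wrist_force: [0.1, 1.0, 1.0]
grip_width: 0.41
```

Emit:
{"method": "apply_moves", "body": {
  "deltas": [
    {"delta_pos": [0.05,0,0],"twist": [0,0,0],"jaw": 0.035},
    {"delta_pos": [0.05,0,0],"twist": [0,0,0],"jaw": 0.035},
    {"delta_pos": [0.05,0,0],"twist": [0,0,0],"jaw": 0.035}
  ]
}}

```text
time_s: 25.42
tool_pos: [0.5004, -0.3335, 0.271]
tool_rot: [0.606, 1.486, -0.605]
wrist_force: [-0.9, 0.1, 1.6]
grip_width: 0.41
```

```bash
python3 - <<'E'
from meas import *
o=caps('w24')
c=o['green'][0][0]
go([c[0],c[1],.124],np.radians(-44.4))
E
```

```text
green [ 0.5058 -0.3642] r 0.0081 z 0.0668 area 236 px [249 218]
t 25.48 pos [ 0.5005 -0.3335  0.2715] delta [ 0.1475 -0.0183  0.0252] twist [ 0.06  0.02 -0.03] rows 2.4
```

View pics/w24.png

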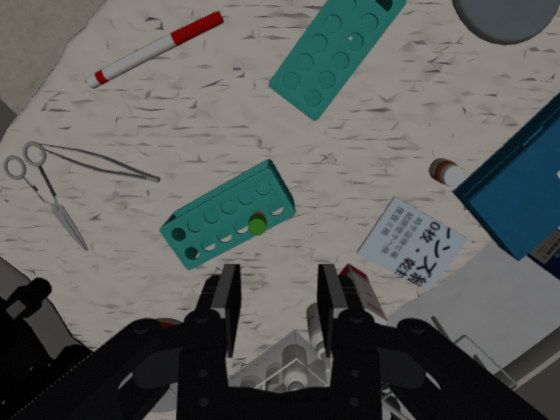

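Emit:
{"method": "apply_moves", "body": {
  "deltas": [
    {"delta_pos": [0.0,-0.0183,0.025],"twist": [0,0,0],"jaw": 0.035},
    {"delta_pos": [0.05,-0.0183,0.025],"twist": [0,0,0],"jaw": 0.035},
    {"delta_pos": [0.11,-0.0183,0.025],"twist": [0,0,0],"jaw": 0.035},
    {"delta_pos": [0.147,-0.0183,0.025],"twist": [0,0,0],"jaw": 0.035},
    {"delta_pos": [0.147,-0.0183,0.025],"twist": [0,0,0],"jaw": 0.035},
    {"delta_pos": [0.147,-0.0183,0.025],"twist": [0,0,0],"jaw": 0.008},
    {"delta_pos": [0.147,-0.0183,0.025],"twist": [0,0,0],"jaw": 0.008},
    {"delta_pos": [0.147,-0.0183,0.025],"twist": [0,0,0],"jaw": 0.008},
    {"delta_pos": [0.147,-0.0183,0.025],"twist": [0,0,0],"jaw": 0.008}
  ]
}}

```text
time_s: 26.6
tool_pos: [0.5056, -0.365, 0.1255]
tool_rot: [0.605, 1.482, -0.606]
wrist_force: [0.6, 0.9, 8.6]
grip_width: 0.169
```

Emit:
{"method": "apply_moves", "body": {
  "deltas": [
    {"delta_pos": [-0.06,0,0],"twist": [0,0,0],"jaw": 0.008},
    {"delta_pos": [-0.12,0,0],"twist": [0,0,0],"jaw": 0.008},
    {"delta_pos": [-0.18,0,0],"twist": [0,0,0],"jaw": 0.008},
    {"delta_pos": [-0.195,0,0],"twist": [0,0,0],"jaw": 0.008},
    {"delta_pos": [-0.195,0,0],"twist": [0,0,0],"jaw": 0.008}
  ]
}}

```text
time_s: 27.22
tool_pos: [0.5049, -0.3646, 0.3189]
tool_rot: [0.606, 1.484, -0.606]
wrist_force: [0.6, 0.3, -0.8]
grip_width: 0.17
```

```bash
python3 - <<'E'
from meas import *
print(env.read_state()['grip_width'])
go([.452,.275,.32],np.radians(-107.9))
E
```

```text
0.16965300652929685
t 27.23 pos [ 0.5049 -0.3646  0.3189] delta [-0.0012  0.42   -0.4852] twist [ 6.35e+01  2.00e-02 -4.00e-02] rows 10.3
```

Emit:
{"method": "apply_moves", "body": {
  "deltas": [
    {"delta_pos": [0,0.42,-0.485],"twist": [63.5,0,0],"jaw": 0.008},
    {"delta_pos": [0,0.42,-0.485],"twist": [63.5,0,0],"jaw": 0.008},
    {"delta_pos": [0,0.42,-0.485],"twist": [63.5,0,0],"jaw": 0.008},
    {"delta_pos": [0,0.42,-0.485],"twist": [63.5,0,0],"jaw": 0.008},
    {"delta_pos": [0,0.42,-0.485],"twist": [63.5,0,0],"jaw": 0.008},
    {"delta_pos": [0,0.42,-0.485],"twist": [63.5,0,0],"jaw": 0.008},
    {"delta_pos": [0,0.42,-0.485],"twist": [63.5,0,0],"jaw": 0.008},
    {"delta_pos": [0,0.42,-0.485],"twist": [63.5,0,0],"jaw": 0.008},
    {"delta_pos": [0,0.42,-0.485],"twist": [63.5,0,0],"jaw": 0.008},
    {"delta_pos": [0,0.42,-0.485],"twist": [63.5,0,0],"jaw": 0.008}
  ]
}}

```text
time_s: 28.48
tool_pos: [0.4546, 0.2385, 0.3169]
tool_rot: [1.434, 1.048, -1.438]
wrist_force: [0.6, 1.2, -0.0]
grip_width: 0.169
```

Emit:
{"method": "apply_moves", "body": {
  "deltas": [
    {"delta_pos": [0,0,0],"twist": [0,0,0],"jaw": 0.008},
    {"delta_pos": [0,0,0],"twist": [0,0,0],"jaw": 0.008}
  ]
}}

```text
time_s: 28.72
tool_pos: [0.4553, 0.2363, 0.3171]
tool_rot: [1.433, 1.048, -1.438]
wrist_force: [-0.4, -0.8, -0.2]
grip_width: 0.167
```

```bash
python3 - <<'E'
from meas import *
im,X,K,D,C=carrier('w25')
c,yaw=strip(X,K=K,D=D,C=C,maxrow=270)
a=np.radians(yaw)+np.pi/2;v=np.array([np.cos(a),np.sin(a)])
for n,y in (('s1',-.084),('s2',-.056),('s3',.056)): print(n,(c+v*y).round(4))
caps(ztop=.07)
go([.452,.275,.32],np.radians(-107.9))
E
```

```text
strip z 0.10125854125627975 rect ((0.4628123939037323, 0.3087397515773773), (0.07535966485738754, 0.009573254734277725), 71.5196762084961) yaw -18.204659 n 1199
s1 [0.4366 0.2289]
s2 [0.4453 0.2555]
s3 [0.4803 0.3619]
orange [0.4445 0.2207] r 0.0075 z 0.0684 area 177 px [265 195]
blue [0.4463 0.2578] r 0.0077 z 0.0696 area 198 px [255 157]
t 28.82 pos [0.4556 0.2355 0.3178] delta [-0.0022 -0.0157 -0.0364] twist [-0.08 -0.01  0.14] rows 0.6
```

View pics/w25.png

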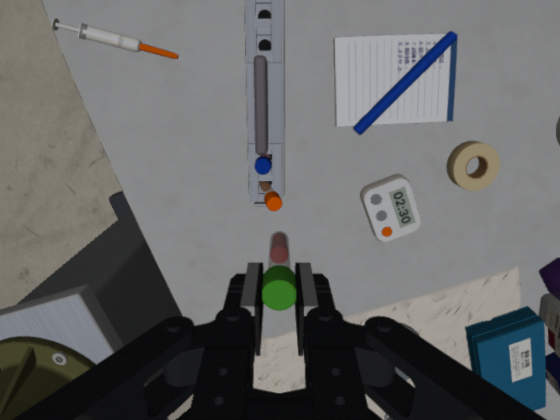

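```bash
python3 - <<'E'
from meas import *
go([.4798,.3633,.172],np.radians(-108.1))
E
```

```text
t 28.82 pos [0.4556 0.2355 0.3178] delta [ 0.1459 -0.0161 -0.129 ] twist [ 0.12 -0.01  0.14] rows 3.1
```

Emit:
{"method": "apply_moves", "body": {
  "deltas": [
    {"delta_pos": [0.0,-0.016,-0.129],"twist": [0,0,0],"jaw": 0.008},
    {"delta_pos": [0.0,-0.016,-0.129],"twist": [0,0,0],"jaw": 0.008},
    {"delta_pos": [0.03,-0.016,-0.129],"twist": [0,0,0],"jaw": 0.008},
    {"delta_pos": [0.08,-0.016,-0.129],"twist": [0,0,0],"jaw": 0.008},
    {"delta_pos": [0.135,-0.016,-0.129],"twist": [0,0,0],"jaw": 0.008},
    {"delta_pos": [0.14,-0.016,-0.129],"twist": [0,0,0],"jaw": 0.008},
    {"delta_pos": [0.14,-0.016,-0.129],"twist": [0,0,0],"jaw": 0.008}
  ]
}}

```text
time_s: 29.7
tool_pos: [0.4806, 0.3642, 0.1803]
tool_rot: [1.438, 1.046, -1.435]
wrist_force: [0.3, 0.6, 0.2]
grip_width: 0.168
```

```bash
python3 - <<'E'
from meas import *
im,d,K,D,C=snap('wrist','w26')
cv2.imwrite('pics/w26c.png',cv2.resize(im[110:310,180:380],None,fx=3,fy=3,interpolation=cv2.INTER_CUBIC))
go([.4798,.3633,.13],np.radians(-108.1))
E
```

```text
t 29.75 pos [0.4808 0.3644 0.1811] delta [ 0.0511 -0.0006  0.0015] twist [ 0.15 -0.2  -0.02] rows 0.8
```

View pics/w26c.png

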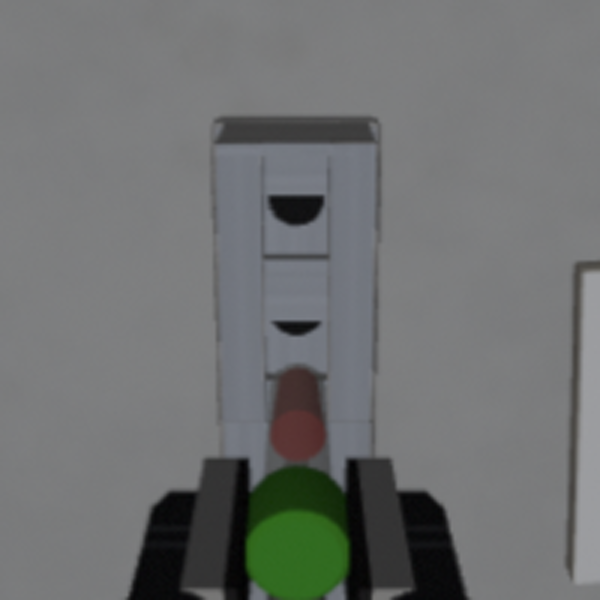

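Emit:
{"method": "apply_moves", "body": {
  "deltas": [
    {"delta_pos": [0.01,-0.0005,0.001],"twist": [0,0,0],"jaw": 0.008},
    {"delta_pos": [0.02,-0.0005,0.001],"twist": [0,0,0],"jaw": 0.008},
    {"delta_pos": [0.028,-0.0005,0.001],"twist": [0,0,0],"jaw": 0.008},
    {"delta_pos": [0.034,-0.0005,0.001],"twist": [0,0,0],"jaw": 0.008},
    {"delta_pos": [0.036,-0.0005,0.001],"twist": [0,0,0],"jaw": 0.008}
  ]
}}

```text
time_s: 30.38
tool_pos: [0.4789, 0.3637, 0.1421]
tool_rot: [1.435, 1.047, -1.437]
wrist_force: [-0.0, -0.1, -0.2]
grip_width: 0.169
```

```bash
python3 - <<'E'
from meas import *
im,d,K,D,C=snap('wrist','w27')
cv2.imwrite('pics/w27c.png',cv2.resize(im[110:310,180:380],None,fx=3,fy=3,interpolation=cv2.INTER_CUBIC))
go([.4798,.3633,.13],np.radians(-108.1))
E
```

```text
t 30.43 pos [0.4789 0.3637 0.1421] delta [0.0121 0.001  0.0001] twist [ 0.2  -0.04  0.12] rows 0.2
```

View pics/w27c.png

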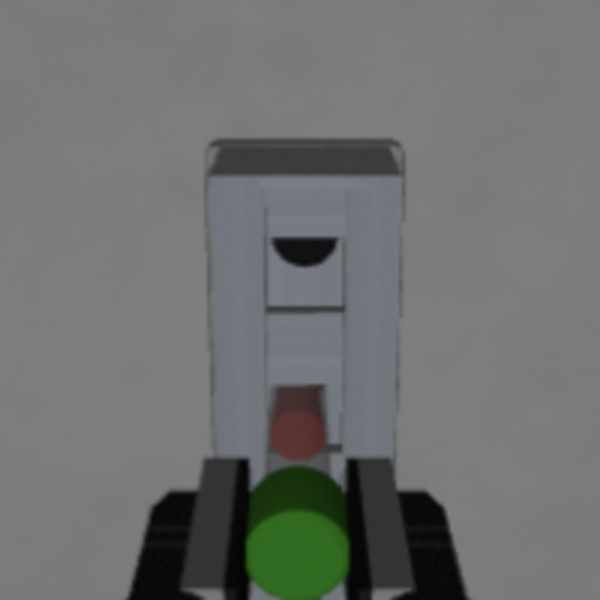

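Inside seat 3, slightly to one side; correct by 1 mm, lower and release.

Emit:
{"method": "apply_moves", "body": {
  "deltas": [
    {"delta_pos": [0.0,0.001,0],"twist": [0,0,0],"jaw": 0.008},
    {"delta_pos": [0.006,0.001,0],"twist": [0,0,0],"jaw": 0.008},
    {"delta_pos": [0.013,0.001,0],"twist": [0,0,0],"jaw": 0.008},
    {"delta_pos": [0.013,0.001,0],"twist": [0,0,0],"jaw": 0.028},
    {"delta_pos": [0.013,0.001,0],"twist": [0,0,0],"jaw": 0.028},
    {"delta_pos": [0.013,0.001,0],"twist": [0,0,0],"jaw": 0.028},
    {"delta_pos": [-0.03,0.001,0],"twist": [0,0,0],"jaw": 0.028},
    {"delta_pos": [-0.09,0.001,0],"twist": [0,0,0],"jaw": 0.028},
    {"delta_pos": [-0.15,0.001,0],"twist": [0,0,0],"jaw": 0.028},
    {"delta_pos": [-0.15,0.001,0],"twist": [0,0,0],"jaw": 0.028}
  ]
}}

```text
time_s: 31.68
tool_pos: [0.4808, 0.3637, 0.298]
tool_rot: [1.444, 1.047, -1.428]
wrist_force: [0.7, -0.5, -0.4]
grip_width: 0.328
```

```bash
python3 - <<'E'
from meas import *
print(env.read_state()['tool_pos'])
go([.452,.275,.31],np.radians(-108.1))
E
```

```text
[0.48079378 0.36368181 0.29800063]
t 31.68 pos [0.4808 0.3637 0.298 ] delta [-0.0128 -0.0001  0.0931] twist [ 0.2  -0.46 -0.22] rows 1.5
```

Emit:
{"method": "apply_moves", "body": {
  "deltas": [
    {"delta_pos": [-0.013,0,0.12],"twist": [0,0,0],"jaw": 0.05},
    {"delta_pos": [-0.013,0,0.12],"twist": [0,0,0],"jaw": 0.05},
    {"delta_pos": [-0.013,0,0.12],"twist": [0,0,0],"jaw": 0.05},
    {"delta_pos": [-0.013,0,0.12],"twist": [0,0,0],"jaw": 0.05}
  ]
}}

```text
time_s: 32.17
tool_pos: [0.4434, 0.2492, 0.3052]
tool_rot: [1.436, 1.047, -1.436]
wrist_force: [0.7, 0.2, 0.3]
grip_width: 0.586
```

```bash
python3 - <<'E'
from meas import *
im,X,K,D,C=carrier('w28')
c,yaw=strip(X,K=K,D=D,C=C,maxrow=270)
caps(ztop=.07)
cv2.imwrite('pics/w28c.png',cv2.resize(im[0:260,200:360],None,fx=2.3,fy=2.3,interpolation=cv2.INTER_CUBIC))
go([.4346,.2253,.127],np.radians(-108.1))
E
```

```text
strip z 0.1013352012094787 rect ((0.46281296014785767, 0.309143990278244), (0.0763433501124382, 0.009656419977545738), 72.31929779052734) yaw -17.792892 n 1326
orange [0.4441 0.221 ] r 0.0077 z 0.0683 area 195 px [281 209]
green [0.4801 0.3625] r 0.0074 z 0.0696 area 262 px [271  37]
blue [0.4455 0.2581] r 0.0078 z 0.0696 area 214 px [271 170]
t 32.27 pos [0.4434 0.2497 0.3049] delta [ 0.1779 -0.0005  0.026 ] twist [ 0.24 -0.04  0.13] rows 2.9
```

View pics/w28c.png

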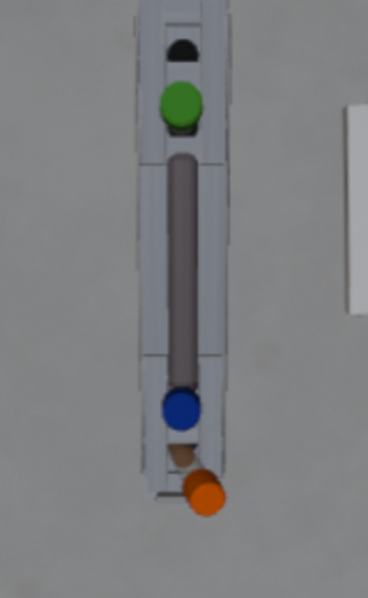

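Green and blue are upright; orange leans. Straighten it.

Emit:
{"method": "apply_moves", "body": {
  "deltas": [
    {"delta_pos": [0.05,-0.0005,0.026],"twist": [0,0,0],"jaw": 0.05},
    {"delta_pos": [0.11,-0.0005,0.026],"twist": [0,0,0],"jaw": 0.05},
    {"delta_pos": [0.15,-0.0005,0.026],"twist": [0,0,0],"jaw": 0.05},
    {"delta_pos": [0.177,-0.0005,0.026],"twist": [0,0,0],"jaw": 0.05},
    {"delta_pos": [0.177,-0.0005,0.026],"twist": [0,0,0],"jaw": 0.04},
    {"delta_pos": [0.177,-0.0005,0.026],"twist": [0,0,0],"jaw": 0.032},
    {"delta_pos": [0.177,-0.0005,0.026],"twist": [0,0,0],"jaw": 0.025},
    {"delta_pos": [0.177,-0.0005,0.026],"twist": [0,0,0],"jaw": 0.018},
    {"delta_pos": [0.177,-0.0005,0.026],"twist": [0,0,0],"jaw": 0.008},
    {"delta_pos": [0.177,-0.0005,0.026],"twist": [0,0,0],"jaw": 0.008}
  ],
  "newtons": 20
}}

```text
time_s: 33.52
tool_pos: [0.4347, 0.2247, 0.1289]
tool_rot: [1.437, 1.047, -1.435]
wrist_force: [-0.6, -0.9, 5.1]
grip_width: 0.171
```

```bash
python3 - <<'E'
from meas import *
im,d,K,D,C=snap('wrist','w29')
cv2.imwrite('pics/w29c.png',cv2.resize(im[110:310,180:380],None,fx=3,fy=3,interpolation=cv2.INTER_CUBIC))
go([.4361,.2301,.132],np.radians(-108.1))
E
```

```text
t 33.58 pos [0.4347 0.2247 0.1288] delta [-0.0032 -0.0004 -0.0056] twist [ 0.2  -0.09  0.06] rows 0.1
```

View pics/w29c.png

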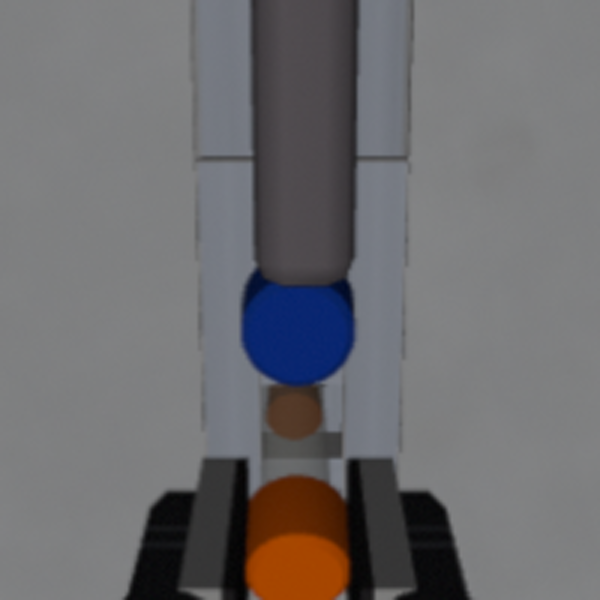

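Now raise 4 mm, move +v by 5.5 mm, lower and release.

Emit:
{"method": "apply_moves", "body": {
  "deltas": [
    {"delta_pos": [-0.004,0,0],"twist": [0,0,0],"jaw": 0.008},
    {"delta_pos": [-0.004,0,-0.003],"twist": [0,0,0],"jaw": 0.008},
    {"delta_pos": [-0.004,0,-0.006],"twist": [0,0,0],"jaw": 0.008},
    {"delta_pos": [-0.002,0,-0.006],"twist": [0,0,0],"jaw": 0.008},
    {"delta_pos": [0.001,0,-0.006],"twist": [0,0,0],"jaw": 0.008}
  ]
}}

```text
time_s: 34.2
tool_pos: [0.4369, 0.2306, 0.1282]
tool_rot: [1.437, 1.047, -1.434]
wrist_force: [-2.8, -3.4, 32.4]
grip_width: 0.176
```

```bash
python3 - <<'E'
from meas import *
im,d,K,D,C=snap('wrist','w30')
cv2.imwrite('pics/w30c.png',cv2.resize(im[110:310,180:380],None,fx=3,fy=3,interpolation=cv2.INTER_CUBIC))
s=env.read_state();print(s['tool_pos'],s['wrist_force'])
E
```

```text
[0.43713067 0.23058568 0.12828495] [ 0.07440831 -1.9422801  13.41797067]
```

View pics/w30c.png

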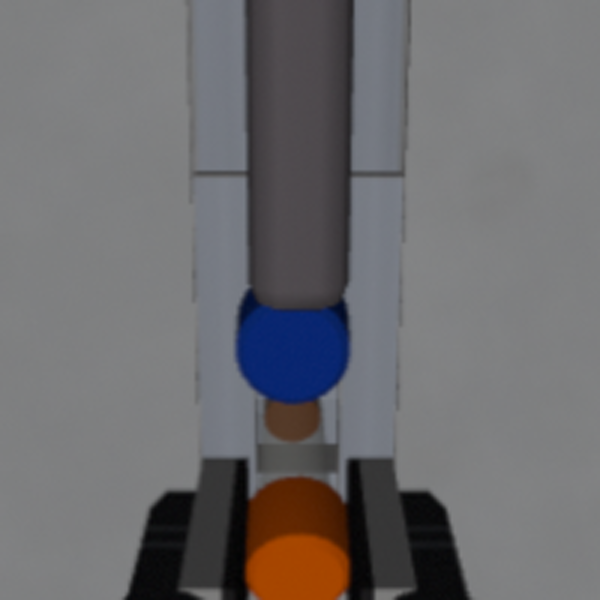

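Emit:
{"method": "apply_moves", "body": {
  "deltas": [
    {"delta_pos": [-0.001,0,0],"twist": [0,0,0],"jaw": 0.008},
    {"delta_pos": [-0.001,0,0],"twist": [0,0,0],"jaw": 0.028},
    {"delta_pos": [-0.001,0,0],"twist": [0,0,0],"jaw": 0.028},
    {"delta_pos": [-0.001,0,0],"twist": [0,0,0],"jaw": 0.028},
    {"delta_pos": [-0.03,0,0],"twist": [0,0,0],"jaw": 0.028},
    {"delta_pos": [-0.09,0,0],"twist": [0,0,0],"jaw": 0.028},
    {"delta_pos": [-0.15,0,0],"twist": [0,0,0],"jaw": 0.028},
    {"delta_pos": [-0.18,0,0],"twist": [0,0,0],"jaw": 0.028},
    {"delta_pos": [-0.18,0,0],"twist": [0,0,0],"jaw": 0.028},
    {"delta_pos": [-0.18,0,0],"twist": [0,0,0],"jaw": 0.028}
  ]
}}

```text
time_s: 35.5
tool_pos: [0.4363, 0.23, 0.3064]
tool_rot: [1.435, 1.047, -1.437]
wrist_force: [-0.4, 0.0, -1.1]
grip_width: 0.325
```

```bash
python3 - <<'E'
from meas import *
im,X,K,D,C=carrier('w31')
c,yaw=strip(X,K=K,D=D,C=C,maxrow=270)
a=np.radians(yaw)+np.pi/2;v=np.array([np.cos(a),np.sin(a)])
for n,y in (('s1',-.084),('s2',-.056),('s3',.056)): print(n,(c+v*y).round(4))
caps(ztop=.07)
cv2.imwrite('pics/w31c.png',cv2.resize(im[0:260,200:360],None,fx=2.3,fy=2.3,interpolation=cv2.INTER_CUBIC))
E
```

```text
strip z 0.10136743900527426 rect ((0.46419116854667664, 0.31252241134643555), (0.07497777789831161, 0.009541758336126804), 71.86860656738281) yaw -18.224815 n 1374
s1 [0.4379 0.2327]
s2 [0.4467 0.2593]
s3 [0.4817 0.3657]
orange [0.4393 0.2237] r 0.0081 z 0.0686 area 207 px [277 185]
green [0.4812 0.3665] r 0.0074 z 0.0697 area 272 px [272   3]
blue [0.4476 0.2612] r 0.0077 z 0.0695 area 223 px [272 142]
```

View pics/w31c.png

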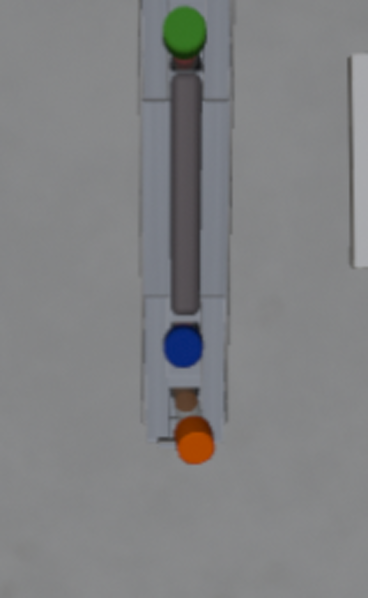

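```bash
python3 - <<'E'
from meas import *
go([.4277,.1998,.132],np.radians(-108.1))
E
```

```text
t 35.6 pos [0.4363 0.23   0.3061] delta [0.1741 0.0017 0.0313] twist [0.2  0.03 0.2 ] rows 2.8
```

Emit:
{"method": "apply_moves", "body": {
  "deltas": [
    {"delta_pos": [0.0,0.0017,0.031],"twist": [0,0,0],"jaw": 0.0},
    {"delta_pos": [0.05,0.0017,0.031],"twist": [0,0,0],"jaw": 0.0},
    {"delta_pos": [0.11,0.0017,0.031],"twist": [0,0,0],"jaw": 0.0},
    {"delta_pos": [0.174,0.0017,0.031],"twist": [0,0,0],"jaw": 0.0},
    {"delta_pos": [0.174,0.0017,0.031],"twist": [0,0,0],"jaw": 0.0},
    {"delta_pos": [0.174,0.0017,0.026],"twist": [0,0,0],"jaw": 0.0},
    {"delta_pos": [0.174,0.0017,0.022],"twist": [0,0,0],"jaw": 0.0},
    {"delta_pos": [0.174,0.0017,0.019],"twist": [0,0,0],"jaw": 0.0},
    {"delta_pos": [0.174,0.0017,0.0165],"twist": [0,0,0],"jaw": 0.0},
    {"delta_pos": [0.174,0.0017,0.0165],"twist": [0,0,0],"jaw": 0.0}
  ]
}}

```text
time_s: 36.85
tool_pos: [0.433, 0.2143, 0.1337]
tool_rot: [1.436, 1.047, -1.436]
wrist_force: [-0.0, 0.6, 0.3]
grip_width: 0.003
```

```bash
python3 - <<'E'
from meas import *
im,d,K,D,C=snap('wrist','w32')
cv2.imwrite('pics/w32c.png',cv2.resize(im[110:310,180:380],None,fx=3,fy=3,interpolation=cv2.INTER_CUBIC))
s=env.read_state();print(s['tool_pos'],s['wrist_force'],s['grip_width'])
X=cloud(d,K,D,C);strip(X,K=K,D=D,C=C,maxrow=270)
caps(ztop=.07)
E
```

```text
[0.43290947 0.21418832 0.13356157] [-0.61789795 -0.01324003  0.03419581] 0.0008613425440210791
strip z 0.10138841810408454 rect ((0.45870068669319153, 0.29595649242401123), (0.04122726991772652, 0.00974188931286335), 71.72388458251953) yaw -18.341988 n 5377
orange [0.4404 0.2333] r 0.0086 z 0.0696 area 1018 px [265 229]
blue [0.447  0.2615] r 0.0078 z 0.0696 area 1121 px [256 161]
```

View pics/w32c.png

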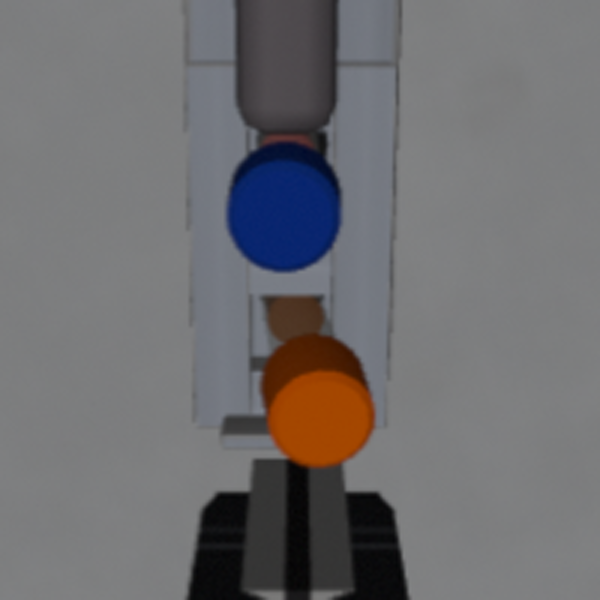

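Emit:
{"method": "apply_moves", "body": {
  "deltas": [
    {"delta_pos": [0,0,0.005],"twist": [0,0,0],"jaw": 0.0},
    {"delta_pos": [0,0,0.015],"twist": [0,0,0],"jaw": 0.0},
    {"delta_pos": [-0.05,0,0.015],"twist": [0,0,0],"jaw": 0.02},
    {"delta_pos": [-0.11,0,0.0],"twist": [0,0,0],"jaw": 0.03},
    {"delta_pos": [-0.17,0,-0.02],"twist": [0,0,0],"jaw": 0.03},
    {"delta_pos": [-0.17,0,-0.02],"twist": [0,0,0],"jaw": 0.03},
    {"delta_pos": [-0.17,0,-0.02],"twist": [0,0,0],"jaw": 0.03}
  ]
}}

```text
time_s: 37.83
tool_pos: [0.4389, 0.2323, 0.3028]
tool_rot: [1.435, 1.047, -1.437]
wrist_force: [0.1, 0.3, -1.0]
grip_width: 0.349
```

```bash
python3 - <<'E'
from meas import *
im,X,K,D,C=carrier('w33')
c,yaw=strip(X,K=K,D=D,C=C,maxrow=270)
a=np.radians(yaw)+np.pi/2;v=np.array([np.cos(a),np.sin(a)])
for n,y in (('s1',-.084),('s2',-.056),('s3',.056)): print(n,(c+v*y).round(4))
caps(ztop=.07)
cv2.imwrite('pics/w33c.png',cv2.resize(im[0:260,200:360],None,fx=2.3,fy=2.3,interpolation=cv2.INTER_CUBIC))
go([c[0],c[1],.30],np.radians(yaw-90))
E
```

```text
strip z 0.10129435537143244 rect ((0.46407726407051086, 0.31269389390945435), (0.07581695914268494, 0.009854813106358051), 71.73512268066406) yaw -18.129326 n 1456
s1 [0.4379 0.2329]
s2 [0.4467 0.2595]
s3 [0.4815 0.3659]
orange [0.4369 0.2344] r 0.0079 z 0.0695 area 222 px [269 179]
green [0.481  0.3664] r 0.0076 z 0.0697 area 285 px [269   6]
blue [0.4469 0.2616] r 0.0076 z 0.0696 area 228 px [270 146]
t 37.92 pos [0.4389 0.2323 0.3021] delta [ 0.002  -0.0008 -0.0842] twist [0.2  0.03 0.2 ] rows 1.3
```

View pics/w33c.png

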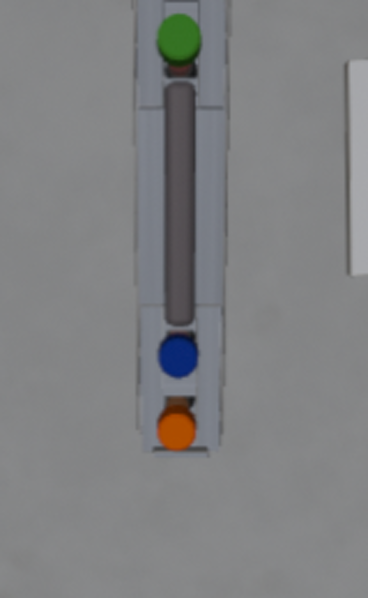

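```bash
python3 - <<'E'
from meas import *
go([.4597,.2996,.157],np.radians(-108.1))
E
```

```text
t 37.92 pos [0.4389 0.2323 0.3021] delta [ 0.145  -0.0004 -0.0705] twist [0.18 0.03 0.2 ] rows 2.6
```

Emit:
{"method": "apply_moves", "body": {
  "deltas": [
    {"delta_pos": [0.0,-0.0004,-0.0705],"twist": [0,0,0],"jaw": 0.025},
    {"delta_pos": [0.0,-0.0004,-0.0705],"twist": [0,0,0],"jaw": 0.025},
    {"delta_pos": [0.05,-0.0004,-0.0705],"twist": [0,0,0],"jaw": 0.025},
    {"delta_pos": [0.1,-0.0004,-0.0705],"twist": [0,0,0],"jaw": 0.025},
    {"delta_pos": [0.105,-0.0004,-0.0705],"twist": [0,0,0],"jaw": 0.025},
    {"delta_pos": [0.105,-0.0004,-0.0705],"twist": [0,0,0],"jaw": 0.025}
  ]
}}

```text
time_s: 38.67
tool_pos: [0.4608, 0.3001, 0.1996]
tool_rot: [1.437, 1.047, -1.436]
wrist_force: [-0.7, 0.4, 0.7]
grip_width: 0.294
```

```bash
python3 - <<'E'
from meas import *
im,d,K,D,C=snap('wrist','w34')
go([.4597,.2996,.157],np.radians(-108.1))
E
```

```text
t 38.73 pos [0.461  0.3003 0.2004] delta [ 0.0434 -0.001   0.0012] twist [ 0.18 -0.15  0.01] rows 0.7
```

View pics/w34.png

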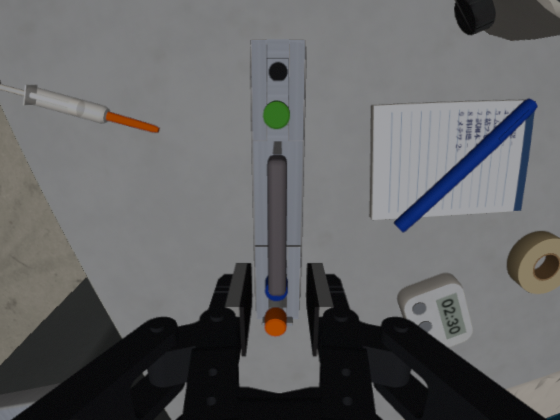

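Emit:
{"method": "apply_moves", "body": {
  "deltas": [
    {"delta_pos": [0.02,-0.001,0.001],"twist": [0,0,0],"jaw": 0.025},
    {"delta_pos": [0.04,-0.001,0.001],"twist": [0,0,0],"jaw": 0.025},
    {"delta_pos": [0.043,-0.001,0.001],"twist": [0,0,0],"jaw": 0.025},
    {"delta_pos": [0.043,-0.001,0.001],"twist": [0,0,0],"jaw": 0.018},
    {"delta_pos": [0.043,-0.001,0.001],"twist": [0,0,0],"jaw": 0.004},
    {"delta_pos": [0.043,-0.001,0.001],"twist": [0,0,0],"jaw": 0.004},
    {"delta_pos": [0.043,-0.001,0.001],"twist": [0,0,0],"jaw": 0.004},
    {"delta_pos": [0.043,-0.001,0.001],"twist": [0,0,0],"jaw": 0.004}
  ],
  "newtons": 50
}}

```text
time_s: 39.72
tool_pos: [0.4596, 0.3, 0.1571]
tool_rot: [1.438, 1.047, -1.434]
wrist_force: [-1.0, -1.1, 6.0]
grip_width: 0.101
```

```bash
python3 - <<'E'
from meas import *
im,d,K,D,C=snap('wrist','w35');snap('top','t35')
s=env.read_state();print(s['tool_pos'],s['wrist_force'],s['grip_width'],R.from_rotvec(s['tool_rot']).as_matrix().round(3).tolist())
a=cv2.imread('pics/t35.png')[150:260,130:330];cv2.imwrite('pics/t35c.png',cv2.resize(a,None,fx=4,fy=4,interpolation=cv2.INTER_CUBIC))
E
```

```text
[0.45962629 0.29997683 0.15713662] [-2.22313213 -0.1236475   6.31520388] 0.10172736211282052 [[0.001, 0.952, -0.307], [0.003, -0.307, -0.952], [-1.0, -0.0, -0.003]]
```

View pics/w35.png

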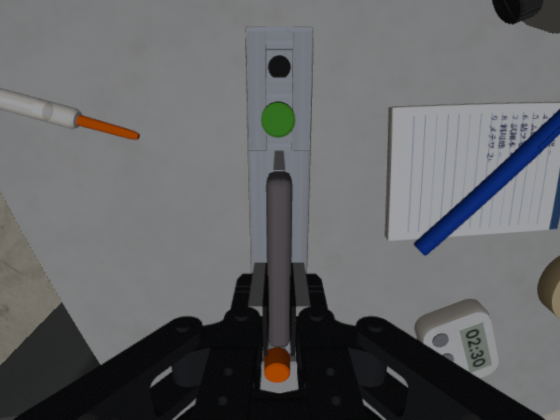

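View pics/t35c.png

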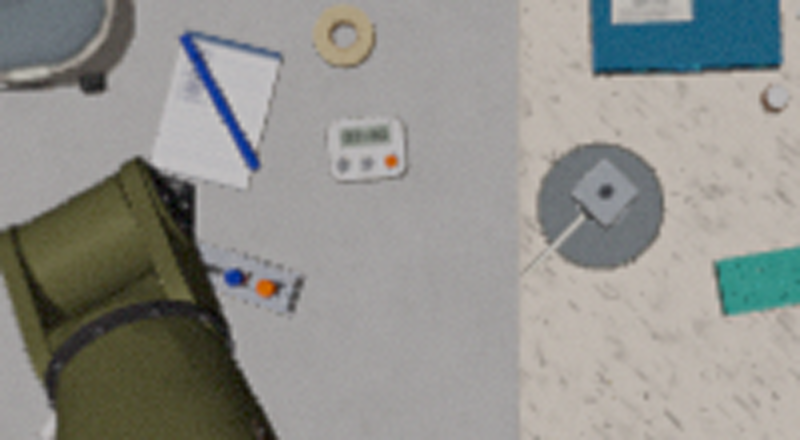

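```bash
python3 - <<'E'
from meas import *
s=env.read_state();im,d,K,D,C=snap('wrist');X=cloud(d,K,D,C)
Rm=R.from_rotvec(s['tool_rot']).as_matrix();T=(X-s['tool_pos'])@Rm
m=(X[...,2]>.097)&(X[...,2]<.106);m[300:]=0;m[:,:255]=0;m[:,305:]=0
k,l,st,_=cv2.connectedComponentsWithStats(m.astype('u1'));i=1+np.argmax(st[1:,4]);m=l==i
P=ray(np.argwhere(m)[:,::-1],.1015,K,D,C);Q=(P-s['tool_pos'])@Rm
print('n',m.sum(),'z min',Q[:,2].min(),'y range',Q[:,1].min(),Q[:,1].max(),'rows',np.argwhere(m)[:,0].min(),np.argwhere(m)[:,0].max())
# lines: center y vs z
zz=np.linspace(-.05,-.02,7)
for a,b in zip(zz[:-1],zz[1:]):
    q=Q[(Q[:,2]>a)&(Q[:,2]<b)];print(a.round(3),(q[:,1].min()+q[:,1].max())/2)
c=caps(ztop=.07)
E
```

```text
n 3301 z min -0.05288555796146931 y range -0.00926259232182133 0.010721517007933907 rows 176 299
-0.05 0.0003553878850046546
-0.045 0.00035072657891703366
-0.04 0.0003462976279374882
-0.035 0.00034174006771376265
-0.03 0.000337046042920822
-0.025 0.0003390071708328974
orange [0.4376 0.2366] r 0.0091 z 0.0692 area 484 px [264 359]
green [0.4814 0.3676] r 0.0074 z 0.0697 area 870 px [262 103]
```

Emit:
{"method": "apply_moves", "body": {
  "deltas": [
    {"delta_pos": [-0.01,0,0],"twist": [0,0,0],"jaw": 0.004},
    {"delta_pos": [-0.025,0,0],"twist": [0,0,0],"jaw": 0.004},
    {"delta_pos": [-0.045,0,0],"twist": [0,0,0],"jaw": 0.004},
    {"delta_pos": [-0.07,0,0],"twist": [0,0,0],"jaw": 0.004},
    {"delta_pos": [-0.1,0,0],"twist": [0,0,0],"jaw": 0.004},
    {"delta_pos": [-0.13,0,0],"twist": [0,0,0],"jaw": 0.004},
    {"delta_pos": [-0.15,0,0],"twist": [0,0,0],"jaw": 0.004},
    {"delta_pos": [-0.155,0,0],"twist": [0,0,0],"jaw": 0.004}
  ]
}}

```text
time_s: 40.92
tool_pos: [0.4594, 0.2995, 0.3126]
tool_rot: [1.438, 1.047, -1.434]
wrist_force: [0.4, 0.4, -1.4]
grip_width: 0.102
```

```bash
python3 - <<'E'
from meas import *
im,d,K,D,C=snap('wrist','w36')
s=env.read_state();print(s['wrist_force'],s['ft_torque'],s['grip_width'])
go([.4252,.0289,.31],np.radians(-134.5))
E
```

```text
[-0.19763151  0.29469652 -1.01260558] [-0.01577396  0.02843535 -0.00976429] 0.10329776021080013
t 40.98 pos [0.4593 0.2995 0.3121] delta [0.0014 0.0507 0.268 ] twist [26.6  -0.14  0.05] rows 4.4
```

View pics/w36.png

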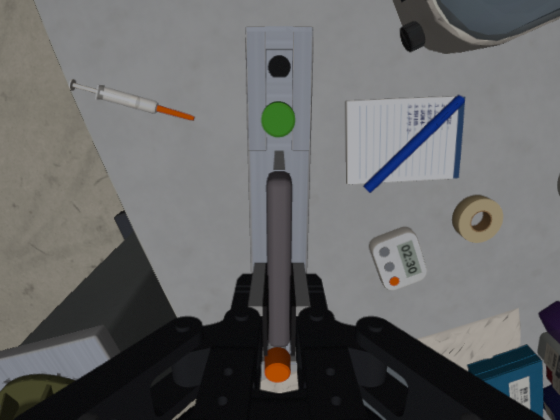

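Emit:
{"method": "apply_moves", "body": {
  "deltas": [
    {"delta_pos": [0,0.004,0.02],"twist": [2,0,0],"jaw": 0.004},
    {"delta_pos": [0,0.01,0.055],"twist": [6,0,0],"jaw": 0.004},
    {"delta_pos": [0,0.02,0.1],"twist": [10,0,0],"jaw": 0.004},
    {"delta_pos": [0,0.028,0.15],"twist": [15,0,0],"jaw": 0.004},
    {"delta_pos": [0,0.038,0.2],"twist": [20,0,0],"jaw": 0.004},
    {"delta_pos": [0,0.046,0.24],"twist": [24,0,0],"jaw": 0.004},
    {"delta_pos": [0,0.05,0.26],"twist": [26,0,0],"jaw": 0.004},
    {"delta_pos": [0,0.0507,0.268],"twist": [26.6,0,0],"jaw": 0.004},
    {"delta_pos": [0,0.0507,0.268],"twist": [26.6,0,0],"jaw": 0.004}
  ]
}}

```text
time_s: 42.1
tool_pos: [0.4249, 0.0287, 0.3098]
tool_rot: [1.754, 0.738, -1.756]
wrist_force: [0.2, -0.0, -1.5]
grip_width: 0.104
```

```bash
python3 - <<'E'
from meas import *
im,d,K,D,C=snap('wrist','w37');snap('scene','s37')
a=cv2.imread('pics/s37.png')[120:270,150:350];cv2.imwrite('pics/s37c.png',cv2.resize(a,None,fx=4,fy=4,interpolation=cv2.INTER_CUBIC))
go([.4252,.0289,.223],np.radians(-134.5))
E
```

```text
t 42.2 pos [0.4251 0.0293 0.3099] delta [0.0869 0.0006 0.0002] twist [0.05 0.   0.14] rows 1.4
```

View pics/w37.png

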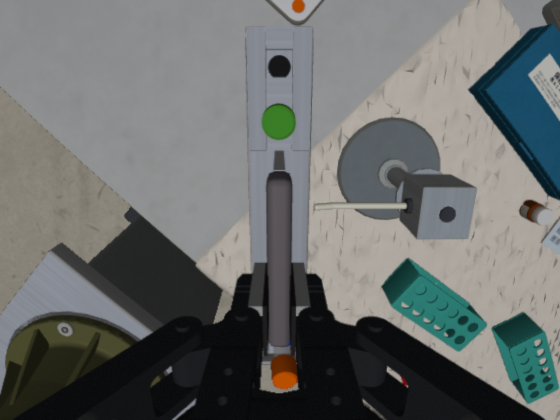

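View pics/s37c.png

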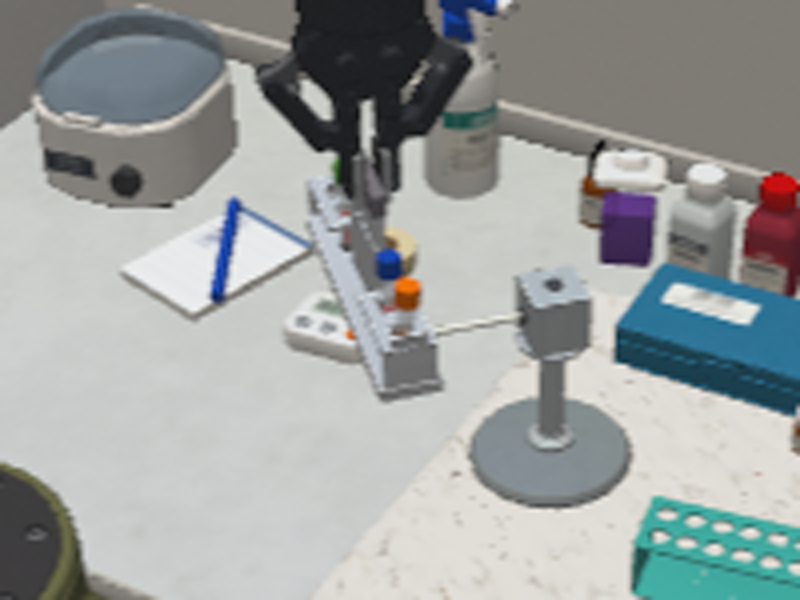

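```bash
cat >> meas.py <<'E'
def pin(tag):
    s=env.read_state();im,d,K,D,C=snap('wrist',tag);Rm=R.from_rotvec(s['tool_rot']).as_matrix();X=cloud(d,K,D,C);T=(X-s['tool_pos'])@Rm
    g=cv2.cvtColor(im,cv2.COLOR_BGR2HSV)
    m=(X[...,2]>.115)&(X[...,2]<.14)&(X[...,0]>.42)&(X[...,0]<.50)&(X[...,1]<.03)&(X[...,1]>-.045)&(T[...,1]>.024)&(im[...,0]>115)
    p=np.argwhere(m)[:,::-1]
    for a in range(p[:,0].min(),p[:,0].max(),8):
        q=p[(p[:,0]>=a)&(p[:,0]<a+8)]
        if len(q)<6: continue
        u=q.mean(0);zc=np.median(X[m&(np.arange(560)[None]>=a)&(np.arange(560)[None]<a+8)][:,2])
        w=ray([u],zc-.0015,K,D,C);print(u.round(1),'z',zc.round(4),'w',w[0].round(4),'tool yz',((w-s['tool_pos'])@Rm)[0,1:].round(4),len(q))
E
python3 - <<'E'
from meas import *
pin('w38')
E
```

```text
[317.8 207.3] z 0.1314 w [0.4459 0.0088 0.1299] tool yz [0.0296 0.    ] 47
[325.3 207.3] z 0.1304 w [0.4498 0.0045 0.1289] tool yz [0.0354 0.0003] 44
[333.4 206.4] z 0.1292 w [4.545e-01 4.000e-04 1.277e-01] tool yz [ 0.0417 -0.    ] 50
[341.6 206.4] z 0.1288 w [ 0.4589 -0.0041  0.1273] tool yz [0.048  0.0002] 46
[349.5 206.5] z 0.1292 w [ 0.4632 -0.0083  0.1277] tool yz [0.054  0.0001] 48
[357.5 206.5] z 0.129 w [ 0.4676 -0.0126  0.1275] tool yz [0.0601 0.0002] 48
[365.5 206.5] z 0.1292 w [ 0.472  -0.0168  0.1277] tool yz [0.0662 0.0001] 48
[373.5 206.5] z 0.129 w [ 0.4763 -0.0212  0.1275] tool yz [0.0724 0.0002] 48
[381.5 206.5] z 0.129 w [ 0.4807 -0.0255  0.1275] tool yz [0.0786 0.0002] 48
[389.5 206.5] z 0.1289 w [ 0.4852 -0.0299  0.1274] tool yz [0.0848 0.0002] 48
[397.5 206.5] z 0.1288 w [ 0.4896 -0.0343  0.1273] tool yz [0.0911 0.0002] 48
[403.7 206.5] z 0.1289 w [ 0.4931 -0.0377  0.1274] tool yz [0.0959 0.0002] 26
```

Emit:
{"method": "apply_moves", "body": {
  "deltas": [
    {"delta_pos": [0.02,0,0],"twist": [0,0,0],"jaw": 0.004},
    {"delta_pos": [0.05,0,0],"twist": [0,0,0],"jaw": 0.004},
    {"delta_pos": [0.075,0,0],"twist": [0,0,0],"jaw": 0.004},
    {"delta_pos": [0.087,0,0],"twist": [0,0,0],"jaw": 0.004},
    {"delta_pos": [0.087,0,0],"twist": [0,0,0],"jaw": 0.004},
    {"delta_pos": [0.087,0,0],"twist": [0,0,0],"jaw": 0.004}
  ]
}}

```text
time_s: 43.0
tool_pos: [0.4255, 0.0291, 0.224]
tool_rot: [1.755, 0.737, -1.754]
wrist_force: [-0.3, -0.1, -0.8]
grip_width: 0.101
```

```bash
python3 - <<'E'
from meas import *
pin('w39')
snap('scene','s39')
a=cv2.imread('pics/s39.png')[150:270,180:340];cv2.imwrite('pics/s39c.png',cv2.resize(a,None,fx=5,fy=5,interpolation=cv2.INTER_CUBIC))
go([.4252,.0289,.223],np.radians(-134.5));print(env.read_state()['wrist_force'])
E
```

```text
[332.2 260.7] z 0.1316 w [0.445  0.009  0.1301] tool yz [0.0281 0.0008] 50
[339.4 260.2] z 0.1314 w [0.4478 0.0064 0.1299] tool yz [0.032  0.0006] 61
[347.4 259.2] z 0.1302 w [0.4509 0.0033 0.1287] tool yz [0.0364 0.0007] 61
[355.4 258.6] z 0.1293 w [4.540e-01 1.000e-04 1.278e-01] tool yz [0.0408 0.0008] 63
[363.5 258.5] z 0.1291 w [ 0.457  -0.003   0.1276] tool yz [0.0451 0.0009] 64
[371.5 258.5] z 0.129 w [ 0.4601 -0.0061  0.1275] tool yz [0.0494 0.001 ] 64
[379.5 257.9] z 0.1291 w [ 0.4633 -0.0088  0.1276] tool yz [0.0537 0.0006] 55
[387.5 257.9] z 0.1289 w [ 0.4664 -0.012   0.1274] tool yz [0.0581 0.0008] 57
[395.5 257.5] z 0.1289 w [ 0.4696 -0.0148  0.1274] tool yz [0.0624 0.0005] 64
[403.5 257.5] z 0.129 w [ 0.4727 -0.0178  0.1275] tool yz [0.0667 0.0005] 64
[411.5 257.5] z 0.1289 w [ 0.4757 -0.021   0.1274] tool yz [0.0711 0.0006] 64
[419.5 257.5] z 0.1291 w [ 0.4788 -0.024   0.1276] tool yz [0.0754 0.0006] 64
[427.5 257.5] z 0.1289 w [ 0.482  -0.0272  0.1274] tool yz [0.0799 0.0007] 63
[435.5 257.5] z 0.129 w [ 0.4851 -0.0304  0.1275] tool yz [0.0843 0.0008] 64
[443.4 257.3] z 0.1291 w [ 0.4883 -0.0333  0.1276] tool yz [0.0887 0.0006] 60
[451.6 257. ] z 0.1292 w [ 0.4916 -0.0364  0.1277] tool yz [0.0932 0.0005] 55
[457.  256.8] z 0.1292 w [ 0.4938 -0.0385  0.1277] tool yz [0.0962 0.0004] 20
t 43.1 pos [0.4254 0.029  0.224 ] delta [ 0.001  -0.      0.0002] twist [ 0.01 -0.07  0.05] rows 0.0
[-0.0073545   0.64348299 -0.83308218]
```

View pics/w39.png

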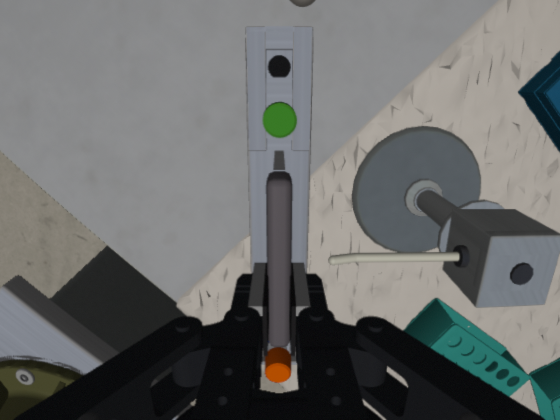

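View pics/s39c.png

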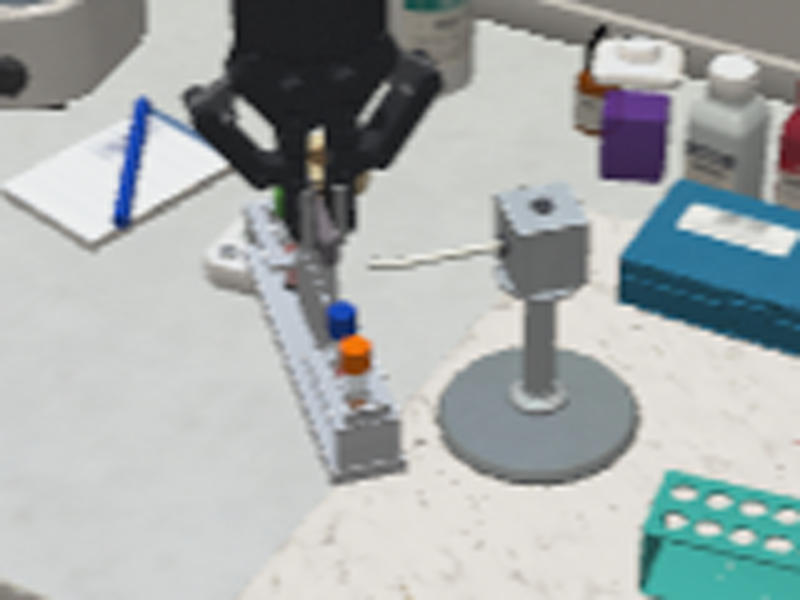

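Emit:
{"method": "apply_moves", "body": {
  "deltas": [
    {"delta_pos": [0.001,0.006,0.001],"twist": [0,0,0],"jaw": 0.004},
    {"delta_pos": [0.001,0.013,0.001],"twist": [0,0,0],"jaw": 0.004},
    {"delta_pos": [0.001,0.02,0.001],"twist": [0,0,0],"jaw": 0.004},
    {"delta_pos": [0.001,0.026,0.001],"twist": [0,0,0],"jaw": 0.004},
    {"delta_pos": [0.001,0.031,0.001],"twist": [0,0,0],"jaw": 0.004},
    {"delta_pos": [0.001,0.036,0.001],"twist": [0,0,0],"jaw": 0.004},
    {"delta_pos": [0.001,0.036,0.001],"twist": [0,0,0],"jaw": 0.004}
  ]
}}

```text
time_s: 43.98
tool_pos: [0.4502, 0.0028, 0.222]
tool_rot: [1.754, 0.738, -1.756]
wrist_force: [0.2, -0.5, -1.3]
grip_width: 0.102
```

```bash
python3 - <<'E'
from meas import *
s=env.read_state();print(s['wrist_force'],s['ft_torque'])
im,d,K,D,C=snap('wrist','w40');snap('scene','s40')
a=cv2.imread('pics/s40.png')[150:270,180:340];cv2.imwrite('pics/s40c.png',cv2.resize(a,None,fx=5,fy=5,interpolation=cv2.INTER_CUBIC))
E
```

```text
[ 0.17355155 -0.513576   -1.31234683] [-0.0234155  -0.00399789 -0.01064436]
```

View pics/w40.png

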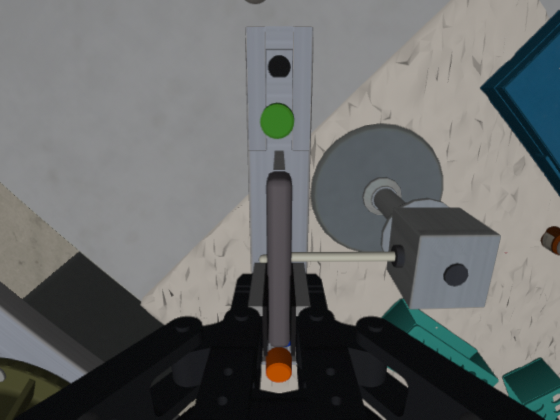

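View pics/s40c.png

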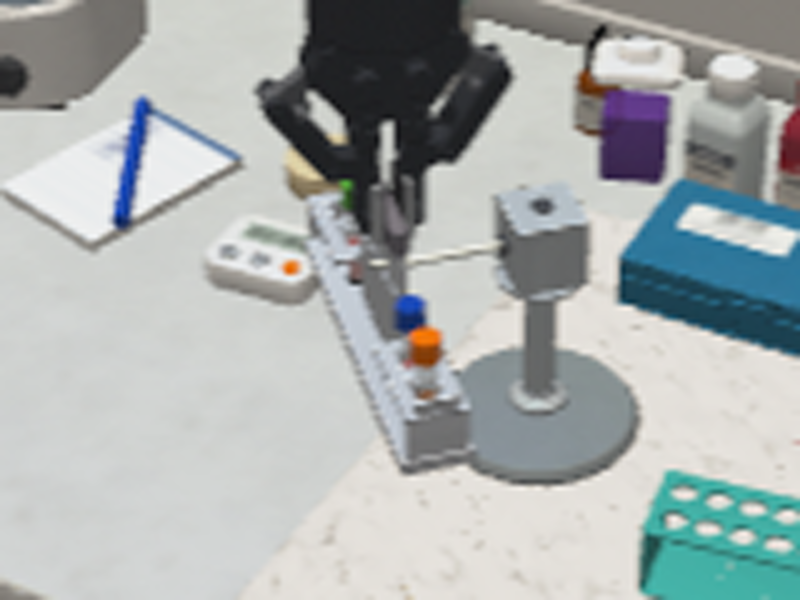

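Emit:
{"method": "apply_moves", "body": {
  "deltas": [
    {"delta_pos": [0,0.006,0],"twist": [0,0,0],"jaw": 0.004},
    {"delta_pos": [0,0.012,0],"twist": [0,0,0],"jaw": 0.004},
    {"delta_pos": [0,0.018,0],"twist": [0,0,0],"jaw": 0.004},
    {"delta_pos": [0,0.023,0],"twist": [0,0,0],"jaw": 0.004},
    {"delta_pos": [0,0.023,0],"twist": [0,0,0],"jaw": 0.004},
    {"delta_pos": [0,0.023,0],"twist": [0,0,0],"jaw": 0.004}
  ]
}}

```text
time_s: 44.82
tool_pos: [0.4664, -0.0131, 0.222]
tool_rot: [1.754, 0.738, -1.756]
wrist_force: [-0.2, 0.1, -0.8]
grip_width: 0.104
```

```bash
python3 - <<'E'
from meas import *
s=env.read_state();print(s['wrist_force'],s['ft_torque'])
go([.468,-.0131,.216],np.radians(-134.5))
im,d,K,D,C=snap('wrist','w41')
E
```

```text
[-0.22810098  0.06828924 -0.75086015] [-0.03375085 -0.03452772 -0.03111721]
t 44.83 pos [ 0.4664 -0.0131  0.222 ] delta [ 0.006   0.0012 -0.0011] twist [-0.01 -0.    0.13] rows 0.1
```

View pics/w41.png

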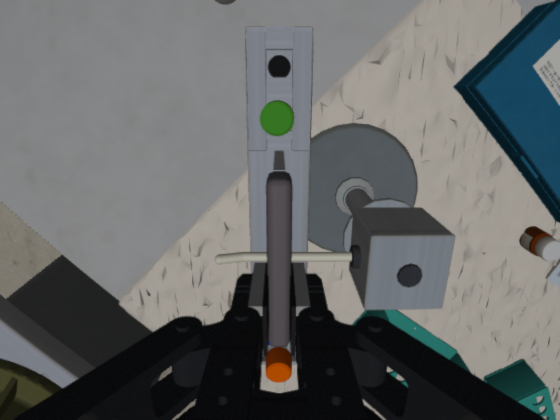

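Emit:
{"method": "apply_moves", "body": {
  "deltas": [
    {"delta_pos": [0.002,0.001,0],"twist": [0,0,0],"jaw": 0.004},
    {"delta_pos": [0.004,0.001,0],"twist": [0,0,0],"jaw": 0.004},
    {"delta_pos": [0.0055,0.001,0],"twist": [0,0,0],"jaw": 0.004},
    {"delta_pos": [0.0055,0.001,0],"twist": [0,0,0],"jaw": 0.004}
  ]
}}

```text
time_s: 45.38
tool_pos: [0.4672, -0.0137, 0.2164]
tool_rot: [1.754, 0.738, -1.755]
wrist_force: [0.7, -0.7, -0.9]
grip_width: 0.105
```

```bash
python3 - <<'E'
from meas import *
s=env.read_state();print(s['tool_pos'],s['wrist_force'],s['ft_torque'])
E
```

```text
[ 0.46716242 -0.01373847  0.2164435 ] [ 0.65306524 -0.6694523  -0.88983861] [ 0.08586332 -0.0728573   0.02451535]
```

Emit:
{"method": "apply_moves", "body": {
  "deltas": [
    {"delta_pos": [0.001,0,0],"twist": [0,0,0],"jaw": 0.004},
    {"delta_pos": [0.001,0,0],"twist": [0,0,0],"jaw": 0.004}
  ]
}}

```text
time_s: 45.62
tool_pos: [0.4672, -0.0138, 0.2156]
tool_rot: [1.754, 0.738, -1.755]
wrist_force: [0.5, 0.3, 0.9]
grip_width: 0.103
```

```bash
python3 - <<'E'
from meas import *
s=env.read_state();print(s['tool_pos'],s['wrist_force'],s['ft_torque'])
E
```

```text
[ 0.46719831 -0.01377169  0.21559327] [0.52768624 0.3241264  0.88139452] [ 0.14838787 -0.10300622 -0.04326846]
```

Emit:
{"method": "apply_moves", "body": {
  "deltas": [
    {"delta_pos": [0,0,0],"twist": [0,0,0],"jaw": 0.012},
    {"delta_pos": [0,0,0],"twist": [0,0,0],"jaw": 0.014},
    {"delta_pos": [0,0,0],"twist": [0,0,0],"jaw": 0.016},
    {"delta_pos": [0,0,0],"twist": [0,0,0],"jaw": 0.018},
    {"delta_pos": [0,0,0],"twist": [0,0,0],"jaw": 0.02},
    {"delta_pos": [0,0,0],"twist": [0,0,0],"jaw": 0.02}
  ]
}}

```text
time_s: 46.38
tool_pos: [0.4671, -0.0138, 0.2155]
tool_rot: [1.754, 0.738, -1.756]
wrist_force: [-0.2, -0.4, -0.2]
grip_width: 0.234
```

```bash
python3 - <<'E'
from meas import *
im,d,K,D,C=snap('wrist','w42');snap('scene','s42')
a=cv2.imread('pics/s42.png')[150:270,180:340];cv2.imwrite('pics/s42c.png',cv2.resize(a,None,fx=5,fy=5,interpolation=cv2.INTER_CUBIC))
print(env.read_state()['wrist_force'])
E
```

```text
[-0.05132876  0.26947522 -0.38587012]
```

View pics/w42.png

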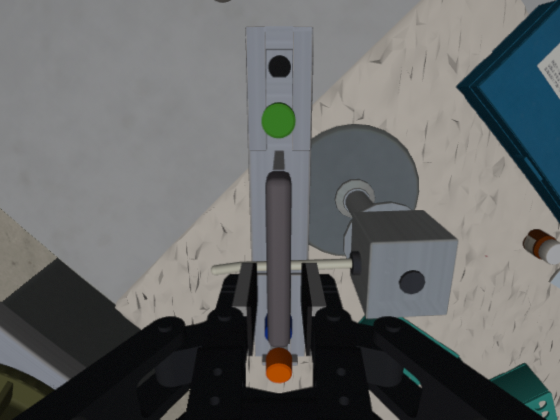

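View pics/s42c.png

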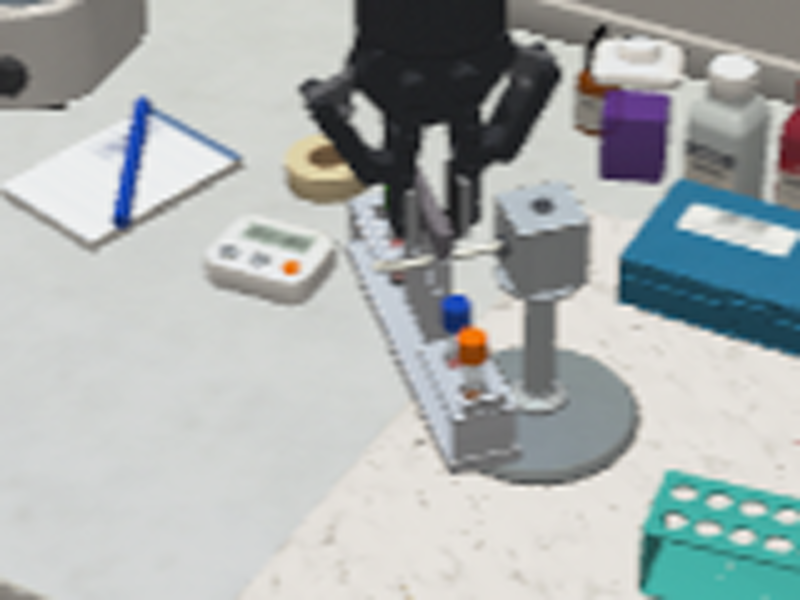

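Emit:
{"method": "apply_moves", "body": {
  "deltas": [
    {"delta_pos": [-0.01,0,0],"twist": [0,0,0],"jaw": 0.022},
    {"delta_pos": [-0.025,0,0],"twist": [0,0,0],"jaw": 0.022},
    {"delta_pos": [-0.05,0,0],"twist": [0,0,0],"jaw": 0.022},
    {"delta_pos": [-0.09,0,0],"twist": [0,0,0],"jaw": 0.022},
    {"delta_pos": [-0.12,0,0],"twist": [0,0,0],"jaw": 0.022},
    {"delta_pos": [-0.12,0,0],"twist": [0,0,0],"jaw": 0.022},
    {"delta_pos": [-0.12,0,0],"twist": [0,0,0],"jaw": 0.022},
    {"delta_pos": [-0.12,0,0],"twist": [0,0,0],"jaw": 0.022}
  ]
}}

```text
time_s: 47.48
tool_pos: [0.4671, -0.014, 0.3348]
tool_rot: [1.753, 0.738, -1.757]
wrist_force: [-0.4, -0.0, -0.2]
grip_width: 0.259
```

```bash
cat >> meas.py <<'E'
def level(tag):
    im,d,K,D,C=snap('wrist',tag);X=cloud(d,K,D,C)
    m=(X[...,2]>.13)&(X[...,2]<.18)&(X[...,0]>.40)&(X[...,0]<.55)&(X[...,1]>-.06)&(X[...,1]<.06)
    h=cv2.cvtColor(im,cv2.COLOR_BGR2HSV)
    m&=(np.hypot(X[...,0]-.511,X[...,1]+.055)>.04)&(im.max(2)<130)&(np.arange(420)[:,None]<300)
    k,l,st,_=cv2.connectedComponentsWithStats(m.astype('u1'));i=1+np.argmax(st[1:,4]);P=X[l==i]
    v=np.array([.701,.713]);t=P[:,:2]@v
    co=np.polyfit(t,P[:,2],1);print('strip n',len(P),'slope along',co[0],'z',np.median(P[:,2]),'ctr',P.mean(0).round(4))
    for n,z in(('w',.128),):
        hm=h[...,1]>150
        for nm,(lo,hi) in dict(orange=(5,18),green=(40,75),blue=(108,130)).items():
            q=hm&(h[...,0]>=lo)&(h[...,0]<=hi)&(X[...,2]>.11)&(X[...,2]<.15)
            print(nm,q.sum(),np.median(X[q],0).round(4) if q.sum() else None)
E
python3 - <<'E'
from meas import *
level('w43')
level('w44')
snap('scene','s44')
a=cv2.imread('pics/s44.png')[150:270,180:340];cv2.imwrite('pics/s44c.png',cv2.resize(a,None,fx=5,fy=5,interpolation=cv2.INTER_CUBIC))
E
```

```text
strip n 1414 slope along -0.033288396001246855 z 0.16005797930146856 ctr [ 0.4792 -0.0013  0.1596]
orange 289 [ 0.4205 -0.0612  0.1285]
green 266 [0.5167 0.0366 0.1282]
blue 180 [ 0.4376 -0.0436  0.1288]
strip n 1414 slope along -0.03286141502168353 z 0.16001029744422568 ctr [ 0.4791 -0.0014  0.1595]
orange 289 [ 0.4207 -0.0613  0.1285]
green 269 [0.5167 0.0365 0.1282]
blue 177 [ 0.4373 -0.0439  0.1288]
```

View pics/w44.png

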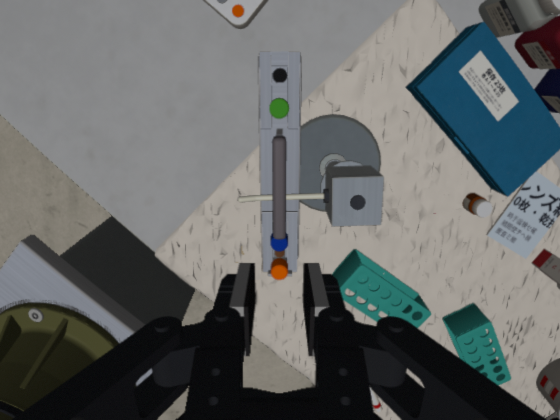

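View pics/s44c.png

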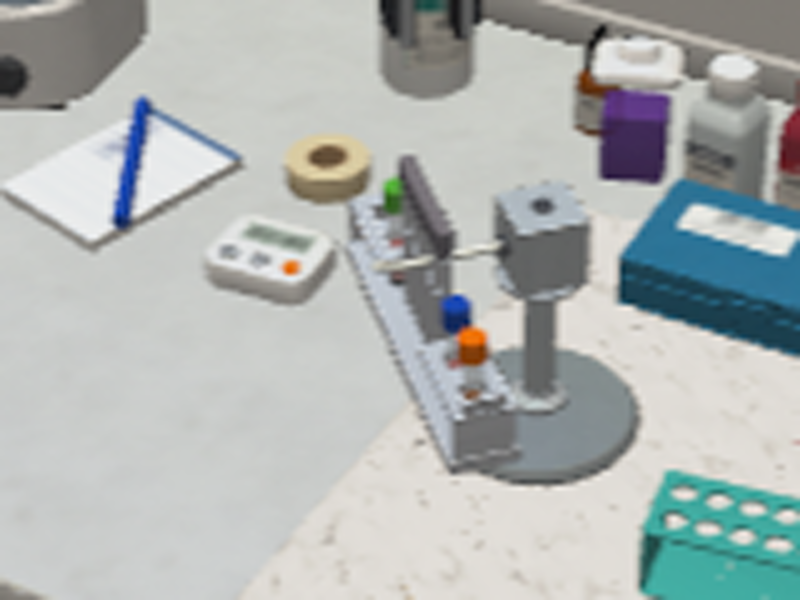

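```bash
python3 - <<'E'
from meas import *
im,d,K,D,C=snap('wrist');X=cloud(d,K,D,C)
for r0,r1 in((145,170),(170,195),(200,225)):
    P=X[r0:r1,275:284].reshape(-1,3);P=P[P[:,2]>.15];print(np.median(P,0).round(4))
P=X[60:260,262:272].reshape(-1,3);P=P[(P[:,2]>.086)&(P[:,2]<.1)];t=P[:,:2]@np.array([.701,.713]);print('plate slope',np.polyfit(t,P[:,2],1)[0],len(P))
P=X[60:260,287:298].reshape(-1,3);P=P[(P[:,2]>.086)&(P[:,2]<.1)];t=P[:,:2]@np.array([.701,.713]);print('plate slope',np.polyfit(t,P[:,2],1)[0],len(P))
m=(abs(X[...,2]-.147)<.005)&(np.hypot(X[...,0]-.511,X[...,1]+.055)<.03)
print('hanger top',np.median(X[m],0),cv2.minAreaRect(X[m][:,:2].astype('f4')))
print(env.read_state()['wrist_force'])
E
```

```text
[0.4945 0.0136 0.1603]
[0.4819 0.0008 0.1604]
[ 0.4659 -0.0155  0.1604]
plate slope -0.005451493294636288 1087
plate slope -0.004855973342939416 1197
hanger top [ 0.51171542 -0.0533461   0.14693714] ((0.5112869739532471, -0.05488196760416031), (0.040857668966054916, 0.040257528424263), 47.95574951171875)
[ 0.33616311 -1.20742524  0.5839184 ]
```

```bash
python3 -c "
from bench import env
print(env.sign_off())"
```

```text
the job is handed in; nothing more can be done
None
```

The sedimentation test is set up and handed in at about 48 s of the 210 s allowed. The hanger head is fully home on the keyed shaft, and all three tubes (orange, blue, green) are in seats 1 to 3 from the tab end. The loaded carrier hangs by its −14 mm hole, where three tubes put the weight.

**Last checks:**
- **Hanger:** its top is at z = 0.147 m, so it sits on the shoulder.
- **Carrier:** the plate slope is about 0.005 rad and the grip strip is flat, so it hangs level. The cap tops read 0.1282–0.1288 m.
- **Bystanders:** I never touched the timer or the vial. They look unmoved in the pictures, but I did not measure them at the end.

**What went wrong or disagreed:**
- **Knock:** the carrier was knocked a few centimetres aside while I fetched the blue tube. This left the orange tube leaning in its seat. The first straightening pressed it onto the seat floor with about 32 N at the wrist, shifted the carrier about 4 mm and did not hold. A gentle push with the closed fingers stood it upright before I lifted the carrier.
- **Strip slope:** my first reading was −0.033 rad, from a mask that also took in the strip's side. The tighter checks on the strip, plate and caps replaced it.
- **Hanger angle:** the last fit differed by about 2.5° from the earlier one (48.0° against 45.5°). I put this down to pixel noise, and it is well inside the 0.2 rad limit.

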